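# Jar up the spare fader caps and shelve the jar

### The job

Put all the loose black fader caps lying on the bench into the open square jar standing in its grey holder, then put the aluminium lid on the jar and screw it fully home (turn it back until it drops into the thread, then forward to the stop). Lift the closed jar out of the holder and stand it upright on the bench halfway between the tip cleaner and the solder reel, in line with them; don't tip the jar over, and leave the other things on the bench where they are.

Things in the scene. Friction and masses are not known exactly. Their poses are not given: they have to be found in the camera images.
- jar: clear square jar, upright, body 60 mm square and 58 mm tall, and on it a round neck 20 mm tall (42 mm across, 50 mm over its white threads); 78 mm in all, about 220 g, walls 3 mm, floor 4 mm thick with a dome 14 mm high in its middle. Loose; starts in the holder. Origin: centre of its underside; z up, x, y along its sides. Once the lid is home the jar can be lifted by it (1 mm of play)
- jar_mouth (a point): centre of the jar's mouth (35 mm bore, 31 mm square just below), at the top of the neck, 78 mm above the jar's origin. The neck has four thread starts a quarter turn apart. A lid set on out of step rests with its lower edge 73 to 76 mm above the jar's origin, and posts stop it turning clockwise; turned back far enough (see lid_top) it can drop to 66 mm
- lid: round aluminium screw lid, 59 mm across, knurled, 19 mm tall, about 60 g, lying right way up on the bench. Origin: centre of its lower edge; z up. Inside, near the lower edge, four small lugs a quarter turn apart. It goes over the neck with about 1 mm to spare all round. Screwed home, its lower edge is 62 mm above the jar's origin, 4 mm above the shoulder. Right-hand thread
- lid_top (a point): centre of the lid's top face, 19 mm above its lower edge. To close: press lightly and turn back (anticlockwise from above) by up to 80 degrees until it drops about 7 mm (the entries are about 20 degrees wide); then forward (clockwise) by 45 to 70 degrees, during which it runs down 4 mm more, to a firm stop
- holder: grey plastic jar holder fixed to the bench: a square tray, 77 mm outside, 64 mm inside, floor 4 mm thick, walls up to 24 mm above the bench. The jar stands in it with 2 mm of play on each side and cannot turn. Origin: centre of its underside, z up
- cleaner: soldering-tip cleaner: black pot 68 mm across, 30 mm tall, with a rim and copper-coloured wool up to 48 mm; fixed. Origin: centre of its underside; its x axis points to the solder reel
- reel: solder reel lying flat: blue flanges 62 mm across, 44 mm tall, fixed, centre 200 mm from the tip cleaner's centre. Origin: centre of its underside
- home (a point): the point on the bench (z = 0) midway between the tip cleaner and the solder reel, where the jar's underside centre belongs; its x axis runs along the line from the cleaner to the reel
- cap1_mid (a point): a black plastic fader cap, like the others: 24 mm long (x) by 13 mm wide (y) by 13 mm tall (z) with a dip in the middle of its top, 12 g, lying on the bench (it may be absent). The point is at the middle of it, 6.5 mm above its underside; x along its length, z up as first laid
- cap2_mid (a point): a black plastic fader cap, like the others: 24 mm long (x) by 13 mm wide (y) by 13 mm tall (z) with a dip in the middle of its top, 12 g, lying on the bench (it may be absent). The point is at the middle of it, 6.5 mm above its underside; x along its length, z up as first laid
- cap3_mid (a point): a black plastic fader cap, like the others: 24 mm long (x) by 13 mm wide (y) by 13 mm tall (z) with a dip in the middle of its top, 12 g, lying on the bench (it may be absent). The point is at the middle of it, 6.5 mm above its underside; x along its length, z up as first laid
- cap4_mid (a point): a black plastic fader cap, like the others: 24 mm long (x) by 13 mm wide (y) by 13 mm tall (z) with a dip in the middle of its top, 12 g, lying on the bench (it may be absent). The point is at the middle of it, 6.5 mm above its underside; x along its length, z up as first laid
- cap5_mid (a point): a black plastic fader cap, like the others: 24 mm long (x) by 13 mm wide (y) by 13 mm tall (z) with a dip in the middle of its top, 12 g, lying on the bench (it may be absent). The point is at the middle of it, 6.5 mm above its underside; x along its length, z up as first laid
- cap6_mid (a point): a black plastic fader cap, like the others: 24 mm long (x) by 13 mm wide (y) by 13 mm tall (z) with a dip in the middle of its top, 12 g, lying on the bench (it may be absent). The point is at the middle of it, 6.5 mm above its underside; x along its length, z up as first laid
- cap7_mid (a point): a black plastic fader cap, like the others: 24 mm long (x) by 13 mm wide (y) by 13 mm tall (z) with a dip in the middle of its top, 12 g, lying on the bench (it may be absent). The point is at the middle of it, 6.5 mm above its underside; x along its length, z up as first laid
- breadboard: white breadboard 55 x 83 x 9 mm with a small green module, at the back; a bystander to leave alone. Origin: centre of its underside
- magnifier: brass-rimmed magnifying glass with wooden handle, about 170 mm long, at the back (the point is the middle of the lens); a bystander to leave alone. Origin: centre of its underside
- fluxpot: small amber jar of flux, 38 mm across, 32 mm tall; a bystander to leave alone. Origin: centre of its underside
- pot: potentiometer: 16 mm square green base with a steel shaft, 24 mm tall; a bystander to leave alone. Origin: centre of its underside
- driver: black-handled screwdriver, 170 mm; a bystander to leave alone. Origin: centre of its underside
- header: black pin header, 40 x 10 x 8 mm, pins up to 16 mm; a bystander to leave alone. Origin: centre of its underside
Mind the look-alikes: they are no part of the job. Leave any yellow look-alike of the lid alone.

How it is judged (in metres and radians):
On the way, in this order (a step that is already met when the one before it is completed fails the run):
1. all the caps are in the jar, the jar in its holder (x of cap1_mid in the frame of jar between -0.029 and 0.029 m and y of cap1_mid in the frame of jar between -0.029 and 0.029 m and z of cap1_mid in the frame of jar between 0 and 0.062 m and x of cap2_mid in the frame of jar between -0.029 and 0.029 m and y of cap2_mid in the frame of jar between -0.029 and 0.029 m and z of cap2_mid in the frame of jar between 0 and 0.062 m and x of cap3_mid in the frame of jar between -0.029 and 0.029 m and y of cap3_mid in the frame of jar between -0.029 and 0.029 m and z of cap3_mid in the frame of jar between 0 and 0.062 m and x of cap4_mid in the frame of jar between -0.029 and 0.029 m and y of cap4_mid in the frame of jar between -0.029 and 0.029 m and z of cap4_mid in the frame of jar between 0 and 0.062 m and x of cap5_mid in the frame of jar between -0.029 and 0.029 m and y of cap5_mid in the frame of jar between -0.029 and 0.029 m and z of cap5_mid in the frame of jar between 0 and 0.062 m and x of cap6_mid in the frame of jar between -0.029 and 0.029 m and y of cap6_mid in the frame of jar between -0.029 and 0.029 m and z of cap6_mid in the frame of jar between 0 and 0.062 m and x of cap7_mid in the frame of jar between -0.029 and 0.029 m and y of cap7_mid in the frame of jar between -0.029 and 0.029 m and z of cap7_mid in the frame of jar between 0 and 0.062 m and horizontal distance between jar and holder below 0.01 m and z of jar in the frame of holder below 0.008 m and angle between jar's own z axis and vertical below 0.1 rad), for 0.2 s.
2. the lid is screwed home on the jar in its holder (z of lid in the frame of jar below 0.0633 m and horizontal distance between lid and jar below 0.006 m and angle between the z axis of lid and the z axis of jar, either way round below 0.08 rad and horizontal distance between jar and holder below 0.01 m and z of jar in the frame of holder below 0.008 m and angle between jar's own z axis and vertical below 0.1 rad), for 0.2 s.
3. the closed jar stands between the tip cleaner and the reel (x of jar in the frame of home between -0.015 and 0.015 m and y of jar in the frame of home between -0.015 and 0.015 m and height (world z) of jar below 0.004 m and angle between jar's own z axis and vertical below 0.08 rad and z of lid in the frame of jar below 0.0633 m and horizontal distance between lid and jar below 0.006 m and angle between the z axis of lid and the z axis of jar, either way round below 0.08 rad), for 0.2 s.
At the end, for the whole second after the job is handed in: every cap present is inside the jar, the lid is screwed home on it (lower edge less than 63.3 mm above the jar's underside, coaxial and not tilted), and the jar stands upright on the bench within 15 mm, along and across the line, of the midpoint between tip cleaner and reel, at rest (all of step 3 and x of cap1_mid in the frame of jar between -0.029 and 0.029 m and y of cap1_mid in the frame of jar between -0.029 and 0.029 m and z of cap1_mid in the frame of jar between 0 and 0.062 m and x of cap2_mid in the frame of jar between -0.029 and 0.029 m and y of cap2_mid in the frame of jar between -0.029 and 0.029 m and z of cap2_mid in the frame of jar between 0 and 0.062 m and x of cap3_mid in the frame of jar between -0.029 and 0.029 m and y of cap3_mid in the frame of jar between -0.029 and 0.029 m and z of cap3_mid in the frame of jar between 0 and 0.062 m and x of cap4_mid in the frame of jar between -0.029 and 0.029 m and y of cap4_mid in the frame of jar between -0.029 and 0.029 m and z of cap4_mid in the frame of jar between 0 and 0.062 m and x of cap5_mid in the frame of jar between -0.029 and 0.029 m and y of cap5_mid in the frame of jar between -0.029 and 0.029 m and z of cap5_mid in the frame of jar between 0 and 0.062 m and x of cap6_mid in the frame of jar between -0.029 and 0.029 m and y of cap6_mid in the frame of jar between -0.029 and 0.029 m and z of cap6_mid in the frame of jar between 0 and 0.062 m and x of cap7_mid in the frame of jar between -0.029 and 0.029 m and y of cap7_mid in the frame of jar between -0.029 and 0.029 m and z of cap7_mid in the frame of jar between 0 and 0.062 m and linear speed of each of jar, lid below 0.01 m/s); the robot touches nothing.
It fails at once if the jar is tipped over (angle between jar's own z axis and vertical above 0.7 rad).
It fails at once if another thing on the bench is disturbed (moved more than 40 mm) (distance of any of breadboard, magnifier, fluxpot, pot, driver, header from where it was at the start of the episode above 0.04 m).
Of cap1, cap2, cap3, cap4, cap5, cap6, cap7 only 4 to 6 are there at a start; the rules pass over those that are not, and their reading is None.
At some moment in a run one of cap1, cap2, cap3, cap4, cap5, cap6, cap7, lid may be knocked a few centimetres aside while the robot is not near it.
It also fails if it takes over 210 s, if anything falls off the work surface, if the arm or the gripper's body presses on something with over 40 N, if the wrist force passes 120 N, or if a joint passes its speed limit or range.

### The arm

A 6-joint arm with a two-finger parallel gripper is mounted at the origin on the work surface. World frame = base frame: x ahead of the robot, y to its left, z up, the work surface at z = 0. Lengths are in m, angles in degrees, forces in N, time in s.
With the tool pointing down it reaches from about 0.35 to 0.975 m from the base axis. Payload 4.9 kg.
Tool frame: the origin (TCP) lies midway between the tips of the shut fingers; the grasp point (between the pads) lies 19 mm behind it; y points along the fingers, z is the direction in which the jaws open and shut, and the axes are right-handed (so a half turn about y gives the same grasp; the last joint's range is limited). The gripper opens to 85 mm and grips with 20 to 120 N. Pads are 22 mm wide; open, the fingers measure 114 mm over their backs; the gripper's body (76 mm by 85 mm) begins 54 mm behind the grasp point. The pads swing forward as they close: fully open they stand 13 mm farther back than shut.
Start: joints at [-74.026, 3.019, 92.412, -0, 84.569, -6.818], TCP at [0.242, -0.576, 0.231] pointing down, gripper open.
Joint ranges: [-172.51, 172.51], [-57.92, 126.97], [3.15, 148.05], [-58.71, 238.71], [5.1, 150.11], [-179.66, 179.66]. Speed limits (degrees/s): [147.25, 147.25, 180, 180, 180, 180].

### API

Orientations are given as [roll, pitch, yaw] about the fixed x, y, z axes, in that order (R = Rz(yaw) Ry(pitch) Rx(roll)).
In Python, from cell import telemetry, eyes, ticket gives the robot as it stands. The module is installed in compiled form; this text tells all that it offers.
- The arm moves only by the tool send_rows, never from a script. Its argument "series" is text: rows parted by semicolons, each of 7 numbers parted by spaces: the finger opening in m, from 0 to 0.0854, then the shift along the tool's x, y, z in m, then the turn, a rotation vector about the tool's x, y, z in degrees. In form: grip tx ty tz ax ay az; .... A call has exactly 5 rows; each row shifts and turns the pose as measured when the row begins, along the tool's axes as they then stand; what a row does not reach is not made up. A row lasts 1/10 s, in which the tool goes at most 50 mm and 8.59 degrees, less where a joint would pass 70% of its speed; a pose out of reach is approached as far as the arm can. A call with a gripper value outside its range is refused whole. The fingers move at their own pace and stop on an object; "force" is the grip in N (left out, the last holds). Time passes only in rows, so rows that do not move let the fingers close, or fill a call up. It gives the time, the measured TCP pose, the force and the opening at its end, in the units of the state.
- telemetry.observe(): the state, without advancing time (a new reading comes with each control period).
- eyes.capture(name): name is "scene" or "top"; returns (picture, depth): 400x640x3 uint8, red, green, blue; 400x640 float32, m along the optical axis (not along the pixel's ray), 0 where there is no reading.
- eyes.camera_model(name): a dict with "fx", "fy", "cx", "cy" (pixels), "R" (3x3) and "t" (3): a world point X has camera coordinates R X + t. Camera axes: x right, y down, z forward; pixel columns grow to the right and rows downward; lengths in m; the calibration is good to about 2 mm. A picture is of the moment at which its call begins. camera_model takes no time and is no camera call.
- ticket.job_done(): hands the job in, once; it reports no verdict.
The state is a dict: "clock": time; "q": joint angles; "joint_velocities": joint speeds; "effort": joint torques, N m; "tool_pos": TCP position; "eef_rot": TCP orientation; "force": force on the tool from outside, world axes, zero at the start; "moment": the same for the moment, N m; "width": finger opening in m.
Only numpy, scipy, OpenCV 4.12 (cv2) and the standard library are available. Lean on these libraries where they do the work, as an engineer would, in place of code of your own. Each camera call takes 0.05 s, during which the arm holds its last target. There are 200 camera calls.

## Working session

There is one attempt and no reset: what is moved stays moved. The work goes in short steps, Python scripts to look and compute and a tool call to move; the robot and the scene stay as the last step left them, time stands still between calls to the robot, and variables do not carry over. Pictures are saved under pics/ and viewed, about 12 in all and at most 16, crops included, and the job is handed in when it is done.

Besides the shell and the picture viewer there is one more tool, called after "Call:" by a JSON object that holds its "api" and its "payload". send_rows: Moves the arm, as the interface text tells. Its arguments: {"type":"object","properties":{"series":{"type":"string"},"force":{"type":"number"}},"required":["series"]}

```bash
mkdir -p pics; cat > h.py <<'E'
import numpy as np, cv2
from cell import telemetry, eyes, ticket
def cap(n,save=None):
    im,d=eyes.capture(n)
    if save: cv2.imwrite(f'pics/{save}.png',cv2.cvtColor(im,cv2.COLOR_RGB2BGR))
    return im,d,eyes.camera_model(n)
def world(d,m):
    v,u=np.mgrid[0:d.shape[0],0:d.shape[1]]
    P=np.stack([(u-m['cx'])/m['fx']*d,(v-m['cy'])/m['fy']*d,d],-1)
    return (P-np.array(m['t']))@np.array(m['R'])
def ray(m,u,v,z):
    R=np.array(m['R']);c=-R.T@np.array(m['t'])
    r=R.T@np.array([(u-m['cx'])/m['fx'],(v-m['cy'])/m['fy'],1])
    return c+r*(z-c[2])/r[2]
E
python3 - <<'E'
from h import *
print(telemetry.observe())
for n in('top','scene'):
    im,d,m=cap(n,n+'0'); print(n,m['fx'],-np.array(m['R']).T@np.array(m['t']),np.array(m['R']).round(3).tolist())
E
```

```text
{'clock': 0.0, 'q': array([-7.40256573e+01,  3.05818802e+00,  9.24907436e+01, -1.20638751e-04,
        8.45690355e+01, -6.81783149e+00]), 'joint_velocities': array([ 0.02533386,  0.0121764 , -0.0165528 , -0.03685979,  0.04006572,
       -0.05141936]), 'effort': array([ 2.68477903e-03, -3.93677437e+01, -3.70173275e+01, -8.13485258e-06,
        7.04422957e-03, -6.60351390e-06]), 'tool_pos': array([ 0.2419518 , -0.57560126,  0.23006702]), 'eef_rot': array([-9.01171472e+01,  1.38849969e-02, -1.57207828e+02]), 'force': array([-0.80005063, -0.05226265, -0.04727945]), 'moment': array([0.01544909, 0.02827094, 0.03029867]), 'width': 0.08522950411694383}
top 489.2952429669929 [ 0.46236232 -0.07227409  1.23136573] [[-0.023, -1.0, 0.011], [-0.997, 0.023, -0.075], [0.075, -0.012, -0.997]]
scene 406.1832528261793 [ 1.11694351 -0.30599626  0.79601973] [[0.417, 0.909, -0.014], [0.684, -0.324, -0.654], [-0.599, 0.263, -0.756]]
```

View pics/top0.png

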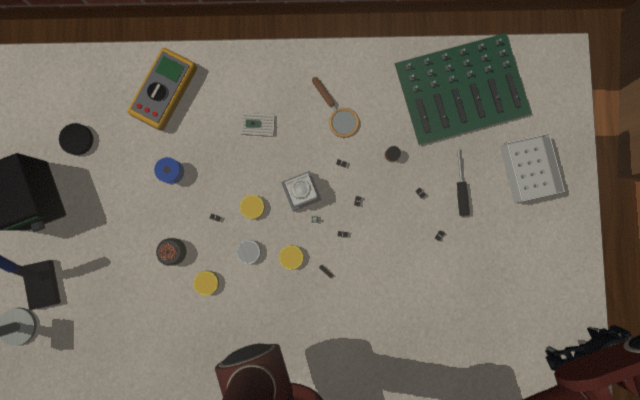

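View pics/scene0.png

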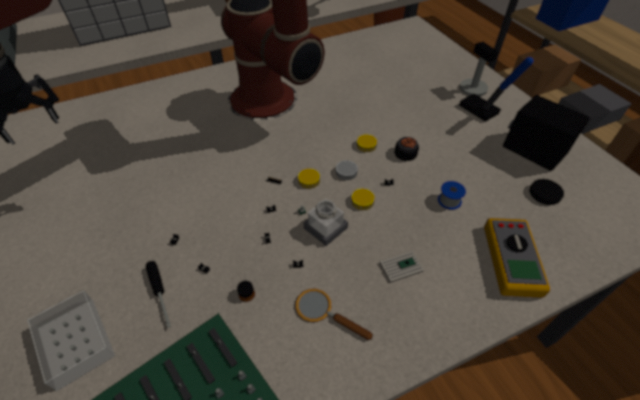

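```bash
python3 - <<'E'
from h import *
im,d,m=cap('top'); W=world(d,m)
g=cv2.cvtColor(im,cv2.COLOR_RGB2GRAY)
print('bench z',np.median(W[200:300,360:500,2]), W[200:300,360:500,2].std())
# dark caps
bg=cv2.medianBlur(g,31)
mask=((g.astype(int)<bg-45)).astype(np.uint8)
n,l,s,c=cv2.connectedComponentsWithStats(mask)
for i in range(1,n):
    if 15<s[i,4]<150 and 120<c[i,1]<300 and 190<c[i,0]<480:
        p=np.argwhere(l==i)[:,::-1]
        w=np.array([ray(m,u,v,.0065)[:2] for u,v in p]); mu=w.mean(0)
        ev,E=np.linalg.eigh(np.cov(w.T)); a=np.degrees(np.arctan2(E[1,1],E[0,1]))%180
        print('dark',c[i].round(1),s[i,4],mu.round(4),'ang',a.round(1),'sd mm',(1e3*np.sqrt(ev)).round(1))
def comp(mk,name):
    n,l,s,c=cv2.connectedComponentsWithStats(mk.astype(np.uint8))
    for i in range(1,n):
        if s[i,4]>40:
            w=W[l==i]; (cx,cy),r=cv2.minEnclosingCircle(w[:,:2].astype(np.float32)); q=cv2.minAreaRect(w[:,:2].astype(np.float32))
            print(name,c[i].round(1),s[i,4],'mean',w.mean(0).round(4),'circ',round(cx,4),round(cy,4),round(r,4),'rect',np.round(q[0],4),np.round(q[1],4),round(q[2],1))
z=W[...,2]; roi=np.zeros_like(z,bool); roi[130:310,130:440]=1
comp((z>.012)&(z<.026)&roi&(d>0),'h12-26')
comp((z>.04)&(z<.066)&roi,'h40-66')
comp((z>.070)&roi,'h70+')
comp((z>.028)&(z<.04)&roi,'h28-40')
a=cv2.resize(im[140:290,180:460],None,fx=2.85,fy=2.85,interpolation=cv2.INTER_CUBIC)
cv2.imwrite('pics/z1.png',cv2.cvtColor(a,cv2.COLOR_RGB2BGR))
E
```

```text
bench z 0.0009043559038748286 0.07841724141538274
dark [274.6 126.3] 31 [0.7422 0.0195] ang 177.9 sd mm [ 1.2 12.7]
dark [252.6 123.4] 104 [0.751 0.075] ang 85.1 sd mm [ 5.3 10.5]
dark [356.7 128.3] 19 [ 0.7326 -0.1889] ang 149.1 sd mm [ 2.3 12.7]
dark [420.7 140.4] 56 [ 0.698  -0.3505] ang 48.6 sd mm [4.1 9.3]
dark [341.8 163.2] 60 [ 0.6442 -0.1486] ang 70.0 sd mm [3.9 8.7]
dark [191.6 167.7] 24 [0.641  0.2298] ang 45.2 sd mm [2.3 8.6]
dark [192.4 178.8] 36 [0.6128 0.2278] ang 146.1 sd mm [ 2.6 10. ]
dark [312.9 178.8] 59 [ 0.6062 -0.0747] ang 11.9 sd mm [4.6 8.7]
dark [420.8 192.9] 68 [ 0.5644 -0.3454] ang 43.2 sd mm [4.5 8.1]
dark [357.7 200.8] 63 [ 0.5481 -0.1859] ang 165.8 sd mm [4.9 6.9]
dark [264.4 209.6] 83 [0.5313 0.0484] ang 156.0 sd mm [ 5.7 14.2]
dark [301.8 206. ] 88 [ 0.5382 -0.0453] ang 111.9 sd mm [ 3.9 13.2]
dark [215.6 217.4] 56 [0.5146 0.1707] ang 71.8 sd mm [3.6 8.7]
dark [317.8 219.9] 16 [ 0.5025 -0.0846] ang 31.0 sd mm [2.8 3.6]
dark [343.1 233.8] 56 [ 0.4662 -0.1469] ang 80.4 sd mm [3.6 8.4]
dark [439.7 235.4] 67 [ 0.4565 -0.3886] ang 138.3 sd mm [4.9 7.3]
dark
[... 1350 characters left out ...]
 0.2817 0.0445] circ 0.6327 0.2815 0.0313 rect [0.6325 0.2815] [0.0593 0.0601] 67.0
h40-66 [301.2 190.4] 267 mean [ 0.5723 -0.0459  0.0617] circ 0.5749 -0.0443 0.041 rect [ 0.5755 -0.044 ] [0.0604 0.0599] 20.4
h40-66 [168.2 252.1] 313 mean [0.4321 0.2777 0.0437] circ 0.4323 0.2787 0.0278 rect [0.4317 0.2788] [0.0533 0.0523] 78.9
h70+ [300.1 188.5] 180 mean [ 0.5731 -0.0442  0.0984] circ 0.5302 -0.0534 0.0705 rect [ 0.5301 -0.0453] [0.1377 0.0483] 2.4
h28-40 [393.4 152.7] 152 mean [ 0.6637 -0.2755  0.0327] circ 0.6635 -0.2757 0.0176 rect [ 0.664 -0.276] [0.0327 0.0328] 85.8
h28-40 [173.1 251.4] 202 mean [0.4332 0.2686 0.0339] circ 0.4323 0.2781 0.0338 rect [0.4336 0.2746] [0.0664 0.0583] 19.4
```

View pics/z1.png

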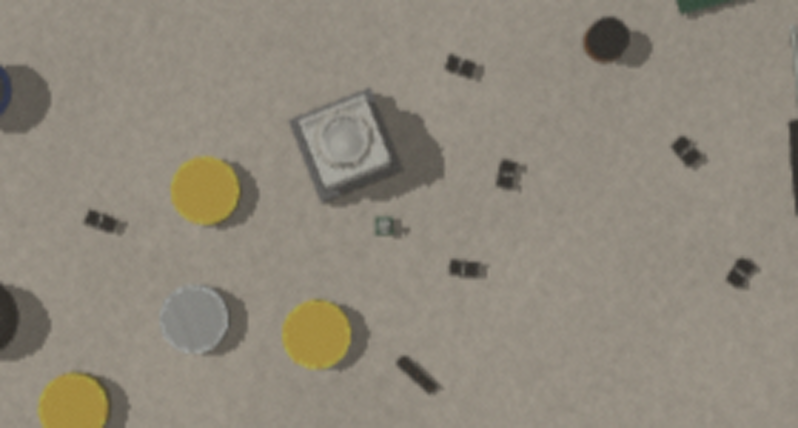

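```bash
cat >> h.py <<'E'
def caps(thr=.006):
    im,d,m=cap('top'); W=world(d,m); z=W[...,2]; g=im.max(2)
    out=[]
    k=((z>.004)&(z<.02)&(g<105)&(d>0)).astype(np.uint8)
    n,l,s,c=cv2.connectedComponentsWithStats(k)
    for i in range(1,n):
        if 15<s[i,4]<110 and 140<c[i,1]<330 and 190<c[i,0]<480:
            w=W[l==i]; w2=w[:,:2]
            q=cv2.minAreaRect(w2.astype(np.float32))
            ev,E=np.linalg.eigh(np.cov(w2.T)); a=np.degrees(np.arctan2(E[1,1],E[0,1]))%180
            t=w2[w[:,2]>.009]
            out.append((c[i].round(1),s[i,4],w2.mean(0).round(4),t.mean(0).round(4) if len(t) else 0,round(a,1),(1e3*np.sqrt(ev)).round(1),np.round(q[0],4),(1e3*np.array(q[1])).round(1),round(q[2],1)))
    return out
def mouth():
    im,d,m=cap('top'); W=world(d,m); z=W[...,2]
    k=np.zeros_like(z,bool); k[170:210,280:325]=1
    w=W[k&(z>.07)&(z<.09)]; return w[:,:2].min(0),w[:,:2].max(0),(w[:,:2].min(0)+w[:,:2].max(0))/2,len(w),np.median(w[:,2]), W[k&(z>.085)]
E
python3 - <<'E'
from h import *
for o in caps(): print(*o)
print(mouth()[:5])
E
```

```text
[388.4 158.8] 16 [ 0.6524 -0.2663] [ 0.6536 -0.2656] 48.6 [1.3 7.4] [ 0.6522 -0.2659] [21.7  4.6] 50.6
[341. 163.] 52 [ 0.6439 -0.1462] [ 0.6443 -0.1464] 70.3 [3.9 7.2] [ 0.6439 -0.1462] [24.  12.7] 68.5
[458.5 198.8] 63 [ 0.5468 -0.4372] [ 0.5474 -0.437 ] 2.8 [ 2.1 25.4] [ 0.5455 -0.4381] [85.7 12.7] 7.6
[420.4 192.6] 56 [ 0.5646 -0.3433] [ 0.5643 -0.3434] 40.1 [4.2 7. ] [ 0.5646 -0.3431] [23.5 13.4] 36.7
[357.3 200.8] 53 [ 0.5477 -0.1843] [ 0.5477 -0.1842] 168.0 [4.1 7.1] [ 0.5473 -0.1841] [14.6 22.9] 70.6
[214.7 217.4] 51 [0.5145 0.1717] [0.514  0.1712] 68.3 [3.7 7.6] [0.5143 0.1715] [24.7 12.2] 67.8
[342.1 233.7] 48 [ 0.4666 -0.1441] [ 0.4664 -0.1441] 84.7 [3.8 7. ] [ 0.4669 -0.1449] [22.5 12.4] 88.1
[439.3 235.5] 59 [ 0.4565 -0.3862] [ 0.4558 -0.3862] 141.3 [4.  7.6] [ 0.4577 -0.3874] [13.  28.2] 54.5
[325.8 271.3] 62 [ 0.3747 -0.1013] [ 0.3746 -0.1016] 47.0 [ 3.  11.3] [ 0.3748 -0.1012] [38.8 10.3] 47.5
[217.2 280.8] 16 [0.358  0.1672] [0.3576 0.1671] 6.9 [ 1.7 10.9] [0.3567 0.1668] [32.5  5.6] 6.0
(array([ 0.55077991, -0.06725431]), array([ 0.59873401, -0.01941746]), array([ 0.57475696, -0.04333588]), 178, np.float64(0.08019370489273528))
```

```bash
cat > plan.py <<'E'
import sys
from h import *
from scipy.spatial.transform import Rotation as Ro
def rot(yaw): return Ro.from_euler('xyz',[-90,0,yaw],degrees=True)
def plan(wps,step=.048,dang=8.2,state=None):
    """wps: (x,y,z,yaw,grip[,hold rows, step]); yaw mod 180 for 'pick', nearest taken"""
    s=telemetry.observe(); p=np.array(s['tool_pos']); R=Ro.from_euler('xyz',s['eef_rot'],degrees=True)
    yaw=s['q'][0]-90-s['q'][5]
    rows=[]
    for w in wps:
        x,y,z,yw,g=w[:5]; hold=w[5] if len(w)>5 else 0; st=w[6] if len(w)>6 else step
        mod=w[7] if len(w)>7 else 180
        q1=np.degrees(np.arctan2(y,x))
        if yw is None: yw=yaw
        c=[yw+mod*k for k in range(-4,5) if abs(q1-90-(yw+mod*k))<150]
        yw=min(c,key=lambda a:abs(a-yaw)+.2*abs(q1-90-a)); 
        T=np.array([x,y,z]); Rt=rot(yw)
        n=max(int(np.ceil(np.linalg.norm(T-p)/st-1e-6)),int(np.ceil(np.degrees((R.inv()*Rt).magnitude())/dang-1e-6)),0)
        p0,R0=p,R; dv=(R0.inv()*Rt).as_rotvec()
        for k in range(1,n+1):
            pn=p0+(T-p0)*k/n; Rn=R0*Ro.from_rotvec(dv*k/n)
            t=R.inv().apply(pn-p); a=(R.inv()*Rn).as_rotvec(degrees=True)
            rows.append([g,*t,*a]); p,R=pn,Rn
        rows+= [[g,0,0,0,0,0,0]]*hold; yaw=yw
    while len(rows)%5: rows.append([rows[-1][0]]+[0]*6)
    f=lambda v,d:('%.*f'%(d,v)).rstrip('0').rstrip('.').replace('-0.','-.') or '0'
    for i in range(0,len(rows),5):
        print('; '.join(' '.join([f(r[0],3)]+[f(v,3 if abs(v)>.02 else 4) for v in r[1:4]]+[f(v,1) for v in r[4:]]) for r in rows[i:i+5]).replace('-0 ','0 '))
def st():
    s=telemetry.observe(); print(round(s['clock'],2),np.round(s['tool_pos'],4),np.round(s['eef_rot'],1),'F',np.round(s['force'],1),'w',round(s['width'],4),'q',np.round(s['q'],0))
E
python3 - <<'E'
from plan import *
st(); plan([(.4565,-.3863,.08,142,.035),(.4565,-.3863,.003,142,.035,2)])
E
```

```text
0.25 [ 0.242  -0.5759  0.2307] [ -90.1    0.  -157.2] F [-0.6  0.4 -1.1] w 0.0854 q [-74.   3.  92.   0.  85.  -7.]
0.035 -.034 0.0189 -.0114 0 7.6 0; 0.035 -.032 0.0189 -.0158 0 7.6 0; 0.035 -.03 0.0189 -.0199 0 7.6 0; 0.035 -.027 0.0189 -.024 0 7.6 0; 0.035 -.023 0.0189 -.027 0 7.6 0
0.035 -.0197 0.0188 -.03 0 7.6 0; 0.035 -.0155 0.0188 -.032 0 7.6 0; 0.035 -.0111 0.0188 -.034 0 7.6 0; 0.035 0 0.039 0 0 0 -0; 0.035 0 0.039 0 0 0 -0
0.035 0 0 0 0 0 0; 0.035 0 0 0 0 0 0; 0.035 0 0 0 0 0 0; 0.035 0 0 0 0 0 0; 0.035 0 0 0 0 0 0
```

Call:
{"api": "send_rows", "payload": {"series": "0.035 -.034 .019 -.011 0 7.6 0; 0.035 -.032 .019 -.016 0 7.6 0; 0.035 -.03 .019 -.02 0 7.6 0; 0.035 -.027 .019 -.024 0 7.6 0; 0.035 -.023 .019 -.027 0 7.6 0", "force": 40}}

```text
clock: 0.75
tool_pos: [0.3793, -0.4609, 0.1366]
eef_rot: [-89.6, 0.3, 162.8]
force: [0.5, -0.4, -0.2]
width: 0.0346
```

Call:
{"api": "send_rows", "payload": {"series": "0.035 -.02 .019 -.03 0 7.6 0; 0.035 -.0155 .019 -.032 0 7.6 0; 0.035 -.011 .019 -.034 0 7.6 0; 0.035 0 0 0 0 0 0; 0.035 0 0 0 0 0 0"}}

```text
clock: 1.25
tool_pos: [0.4668, -0.3855, 0.073]
eef_rot: [-89.8, 0.1, 139.3]
force: [0.4, -0.7, -0.0]
width: 0.0352
```

```bash
python3 - <<'E'
from plan import *
st(); 
for o in caps(): print(*o[:5])
plan([(.4565,-.3863,.003,142,.035,2),])
E
```

```text
1.25 [ 0.4668 -0.3855  0.073 ] [-8.980e+01  1.000e-01  1.393e+02] F [ 0.4 -0.7 -0. ] w 0.0352 q [-46.   9. 102.  -0.  69.  84.]
[341.1 162.9] 47 [ 0.6441 -0.1463] [ 0.6439 -0.146 ] 68.9
[458.  191.9] 42 [ 0.564  -0.4368] [ 0.5641 -0.4368] 178.8
[420.3 192.7] 56 [ 0.5644 -0.3431] [ 0.5645 -0.344 ] 40.8
[357.3 200.8] 46 [ 0.5477 -0.1844] [ 0.5479 -0.1846] 167.5
[214.8 217.3] 47 [0.5147 0.1716] [0.5143 0.1717] 70.6
[342.5 233.6] 45 [ 0.4667 -0.1452] [ 0.4668 -0.1452] 82.1
[325.7 271. ] 62 [ 0.3752 -0.101 ] [ 0.3749 -0.1012] 46.6
0.035 0.0035 0.035 0.0035 -.1 -1.4 -0; 0.035 0.0035 0.035 0.0035 -.1 -1.4 -0; 0.035 0 0 0 0 0 0; 0.035 0 0 0 0 0 0; 0.035 0 0 0 0 0 0
```

Call:
{"api": "send_rows", "payload": {"series": "0.035 .007 .02 .007 0 -2.7 0; 0.035 0 .02 0 0 0 0; 0.035 0 .015 0 0 0 0; 0.035 0 .006 0 0 0 0; 0.035 0 0 0 0 0 0"}}

```text
clock: 1.8
tool_pos: [0.4556, -0.3929, 0.015]
eef_rot: [-89.7, 0.5, 141.9]
force: [-0.1, -0.0, 0.2]
width: 0.0351
```

```bash
python3 - <<'E'
from plan import *
st(); 
plan([(.4565,-.3863,.003,142,.035),])
E
```

```text
1.8 [ 0.4556 -0.3929  0.015 ] [-89.7   0.5 141.9] F [-0.1 -0.   0.2] w 0.0351 q [-48.  13. 104.  -0.  63.  80.]
0.035 0.0035 0.0119 -.0058 -.3 -.1 -.5; 0.035 0 0 0 0 0 0; 0.035 0 0 0 0 0 0; 0.035 0 0 0 0 0 0; 0.035 0 0 0 0 0 0
```

Call:
{"api": "send_rows", "payload": {"series": "0.035 .0035 .006 -.006 0 0 0; 0.035 0 .005 0 0 0 0; 0.035 0 0 0 0 0 0; 0.035 0 0 0 0 0 0; 0.035 0 0 0 0 0 0"}}

```text
clock: 2.3
tool_pos: [0.458, -0.3872, 0.0058]
eef_rot: [-89.6, 0.8, 141.9]
force: [-0.1, -0.2, -0.2]
width: 0.0347
```

Call:
{"api": "send_rows", "payload": {"series": "0.004 0 0 0 0 0 0; 0.004 0 0 0 0 0 0; 0.004 0 0 0 0 0 0; 0.004 0 0 0 0 0 0; 0.004 0 -.01 0 0 0 0"}}

```text
clock: 2.8
tool_pos: [0.4576, -0.3867, 0.0157]
eef_rot: [-89.7, 0.7, 142.0]
force: [-0.7, -0.5, -0.1]
width: 0.0115
```

```bash
python3 - <<'E'
from plan import *
st(); 
plan([(.45,-.36,.12,None,.004),(.5753,-.0437,.12,20.4,.004,3,.048,90)])
E
```

```text
2.8 [ 0.4576 -0.3867  0.0157] [-89.7   0.7 142. ] F [-0.7 -0.5 -0.1] w 0.0115 q [-47.  12. 105.  -0.  63.  81.]
0.004 0.007 -.035 -.0052 -.1 0 -.2; 0.004 0.0072 -.035 -.0053 -.1 0 -.2; 0.004 0.0073 -.035 -.0054 -.1 0 -.2; 0.004 0.0121 0 -.041 0 -7.3 0; 0.004 0.0068 0 -.042 0 -7.3 0
0.004 0.0014 0 -.043 0 -7.3 0; 0.004 -.004 0 -.042 0 -7.3 -0; 0.004 -.0094 0 -.041 0 -7.3 0; 0.004 -.0146 0 -.04 0 -7.3 0; 0.004 -.0196 0 -.038 0 -7.3 0
0.004 -.024 0 -.035 0 -7.3 -0; 0.004 0 0 0 0 0 0; 0.004 0 0 0 0 0 0; 0.004 0 0 0 0 0 0; 0.004 0 0 0 0 0 0
```

Call:
{"api": "send_rows", "payload": {"series": "0.004 .007 -.035 -.005 0 0 0; 0.004 .007 -.035 -.005 0 0 0; 0.004 .007 -.035 -.005 0 0 0; 0.004 .012 0 -.041 0 -7.3 0; 0.004 .007 0 -.042 0 -7.3 0"}}

```text
clock: 3.3
tool_pos: [0.481, -0.2833, 0.1285]
eef_rot: [-89.4, 0.9, 156.6]
force: [0.5, -0.4, -2.0]
width: 0.0109
```

Call:
{"api": "send_rows", "payload": {"series": "0.004 .0015 0 -.043 0 -7.3 0; 0.004 -.004 0 -.042 0 -7.3 0; 0.004 -.0095 0 -.041 0 -7.3 0; 0.004 -.0145 0 -.04 0 -7.3 0; 0.004 -.02 0 -.038 0 -7.3 0"}}

```text
clock: 3.8
tool_pos: [0.5612, -0.0784, 0.1331]
eef_rot: [-88.6, 0.8, -165.5]
force: [1.0, 0.1, 0.2]
width: 0.0113
```

Call:
{"api": "send_rows", "payload": {"series": "0.004 -.018 0 -.024 0 -7.3 0; 0.004 0 0 0 0 0 0; 0.004 0 0 0 0 0 0; 0.004 0 0 0 0 0 0; 0.004 0 0 0 0 0 0"}}

```text
clock: 4.3
tool_pos: [0.574, -0.046, 0.1358]
eef_rot: [-88.4, 0.7, -157.6]
force: [-0.3, 0.2, 0.3]
width: 0.0111
```

```bash
python3 - <<'E'
from plan import *
st(); 
plan([(.5753,-.0437,.087,20.4,.004,0,.015,90)])
E
```

```text
4.3 [ 0.574  -0.046   0.1358] [ -88.4    0.7 -157.6] F [-0.3  0.2  0.3] w 0.0111 q [-12.  -0. 105.  -1.  74.  56.]
0.004 -.0004 0.0122 -.0007 -.4 0.5 -.2; 0.004 -.0004 0.0122 -.0007 -.4 0.5 -.2; 0.004 -.0004 0.0122 -.0006 -.4 0.5 -.2; 0.004 -.0005 0.0122 -.0005 -.4 0.5 -.2; 0.004 0 0 0 0 0 0
```

Call:
{"api": "send_rows", "payload": {"series": "0.004 -.0005 .014 -.0005 -.4 .5 -.2; 0.004 -.0005 .014 -.0005 -.4 .5 -.2; 0.004 -.0005 .012 -.0005 -.4 .5 -.2; 0.004 -.0005 .009 -.0005 -.4 .5 -.2; 0.004 0 0 0 0 0 0"}}

```text
clock: 4.8
tool_pos: [0.5753, -0.0468, 0.0821]
eef_rot: [-90.2, -0.1, -160.2]
force: [1.1, 0.8, 0.6]
width: 0.0113
```

```bash
python3 - <<'E'
from plan import *
st(); 
plan([(.5753,-.0437,.087,20.4,.004,0,.015,90)])
E
```

```text
4.8 [ 0.5753 -0.0468  0.0821] [-9.020e+01 -1.000e-01 -1.602e+02] F [1.1 0.8 0.6] w 0.0113 q [-12.   5. 106.   0.  70.  58.]
0.004 -.0011 -.0048 -.0029 0.2 -.6 0.1; 0.004 0 0 0 0 0 0; 0.004 0 0 0 0 0 0; 0.004 0 0 0 0 0 0; 0.004 0 0 0 0 0 0
```

Call:
{"api": "send_rows", "payload": {"series": "0.004 -.001 -.004 -.003 0 0 0; 0.004 0 0 0 0 0 0; 0.03 0 0 0 0 0 0; 0.03 0 0 0 0 0 0; 0.03 0 -.02 0 0 0 0"}}

```text
clock: 5.3
tool_pos: [0.5727, -0.0429, 0.1033]
eef_rot: [-90.4, -0.5, -160.2]
force: [0.9, 0.6, -0.5]
width: 0.03
```

```bash
python3 - <<'E'
from plan import *
st(); 
for o in caps(): print(*o[:5])
plan([(.57,-.06,.13,None,.035),(.5645,-.3433,.07,40,.035,2),])
E
```

```text
5.3 [ 0.5727 -0.0429  0.1033] [ -90.4   -0.5 -160.2] F [ 0.9  0.6 -0.5] w 0.03 q [-12.   3. 105.   0.  72.  58.]
[341.1 162.9] 47 [ 0.6442 -0.1463] [ 0.644  -0.1463] 69.6
[458.6 200.2] 61 [ 0.5433 -0.4373] [ 0.5436 -0.4373] 2.7
[420.4 192.6] 55 [ 0.5647 -0.3433] [ 0.5648 -0.3431] 37.7
[357.  201.2] 54 [ 0.5467 -0.1835] [ 0.5466 -0.1838] 169.7
[215.  217.3] 44 [0.5147 0.1711] [0.5146 0.1712] 70.2
[342.5 233.6] 45 [ 0.4667 -0.1452] [ 0.4668 -0.1451] 82.2
[325.7 271. ] 61 [ 0.3753 -0.1011] [ 0.3736 -0.1023] 45.5
0.035 0.0114 -.021 0.0133 0.1 0 0; 0.035 0.0145 0.0086 0.038 0 -2.9 -0; 0.035 0.0164 0.0086 0.037 0 -2.9 0; 0.035 0.0182 0.0086 0.036 0 -2.9 -0; 0.035 0.02 0.0086 0.035 0 -2.9 0
0.035 0.022 0.0086 0.034 0 -2.9 0; 0.035 0.023 0.0086 0.033 0 -2.9 -0; 0.035 0.025 0.0086 0.032 0 -2.9 0; 0.035 0 0 0 0 0 0; 0.035 0 0 0 0 0 0
```

Call:
{"api": "send_rows", "payload": {"series": "0.035 .011 -.021 .013 0 0 0; 0.035 .0145 .008 .038 0 -2.9 0; 0.035 .0165 .008 .037 0 -2.9 0; 0.035 .018 .008 .036 0 -2.9 0; 0.035 .02 .008 .035 0 -2.9 0"}}

```text
clock: 5.85
tool_pos: [0.5725, -0.2233, 0.1041]
eef_rot: [-89.5, 0.5, -147.5]
force: [-0.5, -0.0, -0.1]
width: 0.0347
```

Call:
{"api": "send_rows", "payload": {"series": "0.035 .022 .008 .034 0 -2.9 0; 0.035 .023 .008 .033 0 -2.9 0; 0.035 .016 .008 .021 0 -2.9 0; 0.035 0 0 0 0 0 0; 0.035 0 0 0 0 0 0"}}

```text
clock: 6.35
tool_pos: [0.5728, -0.3408, 0.0798]
eef_rot: [-89.2, 0.4, -138.8]
force: [0.8, 0.4, -0.4]
width: 0.035
```

```bash
python3 - <<'E'
from plan import *
im,d,m=cap('scene'); a=im[170:280,220:420]; b=cap('top')[0][165:215,275:325]
a=cv2.resize(a,None,fx=4,fy=4,interpolation=cv2.INTER_CUBIC)[:, :]; b=cv2.resize(b,(440,440),interpolation=cv2.INTER_CUBIC)
cv2.imwrite('pics/j1.png',cv2.cvtColor(np.hstack([a[:, 200:560],b]),cv2.COLOR_RGB2BGR))
st();
plan([(.5646,-.3433,.003,40,.035,2,.02),])
E
```

```text
6.45 [ 0.5729 -0.3398  0.0799] [ -89.2    0.4 -138.7] F [-1.  -0.2  1.6] w 0.0352 q [-37.  15.  94.   0.  70.  11.]
0.035 0.0023 0.0192 -.001 -.2 0.3 -.1; 0.035 0.0022 0.0192 -.0009 -.2 0.3 -.1; 0.035 0.0022 0.0192 -.0008 -.2 0.3 -.1; 0.035 0.0022 0.0192 -.0008 -.2 0.3 -.1; 0.035 0 0 0 0 0 0
0.035 0 0 0 0 0 0; 0.035 0 0 0 0 0 0; 0.035 0 0 0 0 0 0; 0.035 0 0 0 0 0 0; 0.035 0 0 0 0 0 0
```

View pics/j1.png

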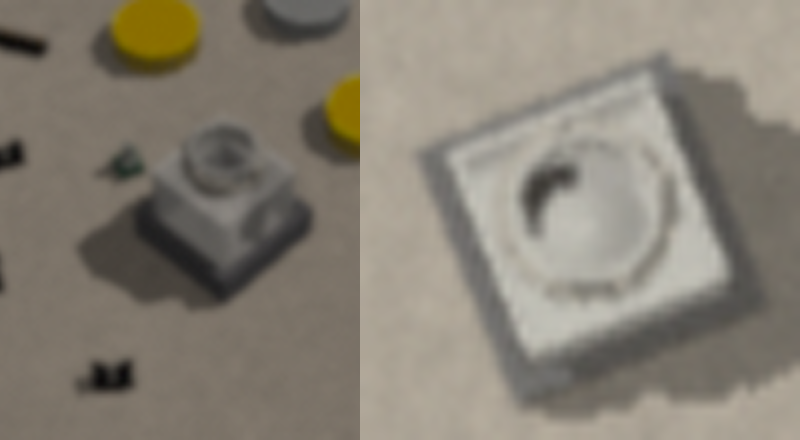

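Call:
{"api": "send_rows", "payload": {"series": "0.035 .002 .02 -.001 -.2 .3 -.1; 0.035 .002 .02 -.001 -.2 .3 -.1; 0.035 .002 .016 -.001 -.2 .3 -.1; 0.035 .002 .01 -.001 -.2 .3 -.1; 0.035 0 .003 0 0 0 0"}}

```text
clock: 6.95
tool_pos: [0.5645, -0.3379, 0.0046]
eef_rot: [-90.1, 0.0, -139.8]
force: [0.0, -0.5, -0.6]
width: 0.0348
```

```bash
python3 - <<'E'
from plan import *
st();
plan([(.5646,-.3433,.004,40,.035,2,.02),])
E
```

```text
6.95 [ 0.5645 -0.3379  0.0046] [ -90.1    0.  -139.8] F [ 0.  -0.5 -0.6] w 0.0348 q [-37.  20.  96.   0.  64.  12.]
0.035 0.0034 0.0006 0.0042 0.1 0.2 -0; 0.035 0 0 0 0 0 0; 0.035 0 0 0 0 0 0; 0.035 0 0 0 0 0 0; 0.035 0 0 0 0 0 0
```

Call:
{"api": "send_rows", "payload": {"series": "0.035 .0034 0 .0042 0 0 0; 0.035 0 0 0 0 0 0; 0.004 0 0 0 0 0 0; 0.004 0 0 0 0 0 0; 0.004 0 0 0 0 0 0"}}

```text
clock: 7.45
tool_pos: [0.5653, -0.3444, 0.0053]
eef_rot: [-90.0, 0.0, -139.8]
force: [-0.2, -0.0, -0.3]
width: 0.0116
```

Call:
{"api": "send_rows", "payload": {"series": "0.004 0 -.02 0 0 0 0; 0.004 0 -.035 0 0 0 0; 0.004 0 -.03 0 0 0 0; 0.004 0 -.015 0 0 0 0; 0.004 0 0 0 0 0 0"}}

```text
clock: 7.95
tool_pos: [0.5652, -0.3443, 0.1091]
eef_rot: [-90.0, 0.0, -139.8]
force: [-0.0, 0.5, 0.6]
width: 0.0116
```

```bash
sed -i 's/rows.append(\[g,\*t,\*a\])/rows.append([g,*(t*(.65 if k==n and n>2 and hold else 1)),*a])/' plan.py; python3 - <<'E'
from plan import *
st();
plan([(.5753,-.0437,.125,20.4,.004,2,.048,90)])
E
```

```text
7.95 [ 0.5652 -0.3443  0.1091] [ -90.     0.  -139.8] F [-0.   0.5  0.6] w 0.0116 q [-38.  14.  93.   0.  74.  12.]
0.004 -.029 -.0022 -.032 0 2.8 -0; 0.004 -.027 -.0022 -.033 0 2.8 -0; 0.004 -.026 -.0023 -.035 0 2.8 -0; 0.004 -.024 -.0023 -.036 0 2.8 -0; 0.004 -.022 -.0023 -.037 0 2.8 -0
0.004 -.02 -.0023 -.038 0 2.8 -0; 0.004 -.0119 -.0015 -.025 0 2.8 -0; 0.004 0 0 0 0 0 0; 0.004 0 0 0 0 0 0; 0.004 0 0 0 0 0 0
```

Call:
{"api": "send_rows", "payload": {"series": "0.004 -.029 -.002 -.032 0 2.8 0; 0.004 -.027 -.002 -.033 0 2.8 0; 0.004 -.026 -.002 -.035 0 2.8 0; 0.004 -.024 -.002 -.036 0 2.8 0; 0.004 -.022 -.002 -.037 0 2.8 0"}}

```text
clock: 8.45
tool_pos: [0.5712, -0.1268, 0.1136]
eef_rot: [-90.2, -0.2, -154.9]
force: [0.0, 0.3, 0.0]
width: 0.0116
```

Call:
{"api": "send_rows", "payload": {"series": "0.004 -.02 -.002 -.038 0 2.8 0; 0.004 -.012 -.0015 -.025 0 2.8 0; 0.004 0 0 0 0 0 0; 0.004 0 0 0 0 0 0; 0.004 0 0 0 0 0 0"}}

```text
clock: 8.95
tool_pos: [0.5706, -0.048, 0.1097]
eef_rot: [-90.5, -0.7, -160.4]
force: [-0.1, -0.0, -1.0]
width: 0.0115
```

```bash
python3 - <<'E'
from plan import *
st();
plan([(.5753,-.0437,.089,20.4,.004,2,.012,90)])
E
```

```text
8.95 [ 0.5706 -0.048   0.1097] [ -90.5   -0.7 -160.4] F [-0.1 -0.  -1. ] w 0.0115 q [-12.   3. 105.   0.  73.  58.]
0.004 -.0031 0.0103 -.0011 0.3 -.4 0.3; 0.004 -.003 0.0103 -.0012 0.3 -.4 0.3; 0.004 0 0 0 0 0 0; 0.004 0 0 0 0 0 0; 0.004 0 0 0 0 0 0
```

Call:
{"api": "send_rows", "payload": {"series": "0.004 -.003 .008 -.001 .3 -.4 .3; 0.004 -.003 .008 -.001 .3 -.4 .3; 0.004 0 .003 0 0 0 0; 0.004 0 0 0 0 0 0; 0.004 0 0 0 0 0 0"}}

```text
clock: 9.45
tool_pos: [0.5749, -0.0475, 0.0869]
eef_rot: [-89.9, -0.2, -159.8]
force: [0.1, -0.2, -0.2]
width: 0.0113
```

```bash
python3 - <<'E'
from plan import *
st();
plan([(.5753,-.0437,.089,20.4,.004,2,.012,90),(.5753,-.0437,.089,20.4,.03,2,.012,90),(.572,-.06,.12,None,.035),(.5475,-.184,.06,168,.035,2)])
E
```

```text
9.45 [ 0.5749 -0.0475  0.0869] [ -89.9   -0.2 -159.8] F [ 0.1 -0.2 -0.2] w 0.0113 q [-12.   4. 106.  -0.  70.  58.]
0.004 -.0017 -.0021 -.0034 -.1 -.2 0.2; 0.004 0 0 0 0 0 0; 0.004 0 0 0 0 0 0; 0.03 0 0 0 0 0 0; 0.03 0 0 0 0 0 0
0.035 0.0088 -.031 0.0141 0 0 0; 0.035 0.0165 0.015 0.027 0 8.1 -0; 0.035 0.0126 0.015 0.029 0 8.1 -0; 0.035 0.0084 0.015 0.03 0 8.1 -0; 0.035 0.0026 0.0098 0.02 0 8.1 -0
0.035 0 0 0 0 0 0; 0.035 0 0 0 0 0 0; 0.035 0 0 0 0 0 0; 0.035 0 0 0 0 0 0; 0.035 0 0 0 0 0 0
```

Call:
{"api": "send_rows", "payload": {"series": "0.004 -.0017 -.001 -.0034 0 0 0; 0.004 0 0 0 0 0 0; 0.03 0 0 0 0 0 0; 0.03 0 0 0 0 0 0; 0.03 0 -.02 0 0 0 0"}}

```text
clock: 9.95
tool_pos: [0.5738, -0.0431, 0.1062]
eef_rot: [-90.0, -0.4, -159.8]
force: [-0.7, -0.0, -0.7]
width: 0.0301
```

Call:
{"api": "send_rows", "payload": {"series": "0.035 .009 -.011 .014 0 0 0; 0.035 .0165 .015 .027 0 8.1 0; 0.035 .0125 .015 .029 0 8.1 0; 0.035 .0085 .015 .03 0 8.1 0; 0.035 .0025 .01 .02 0 8.1 0"}}

```text
clock: 10.45
tool_pos: [0.5511, -0.1784, 0.07]
eef_rot: [-89.7, 0.6, 166.9]
force: [0.4, 1.3, 1.0]
width: 0.0344
```

Call:
{"api": "send_rows", "payload": {"series": "0.035 0 0 0 0 0 0; 0.035 0 0 0 0 0 0; 0.035 0 0 0 0 0 0; 0.035 0 0 0 0 0 0; 0.035 0 0 0 0 0 0"}}

```text
clock: 10.95
tool_pos: [0.5501, -0.1808, 0.0706]
eef_rot: [-89.7, 0.6, 167.0]
force: [0.1, -0.2, 0.2]
width: 0.035
```

```bash
python3 - <<'E'
from plan import *
st();
for o in caps(): print(*o[:5])
plan([(.5475,-.184,.004,168,.035,2,.02)])
E
```

```text
10.95 [ 0.5501 -0.1808  0.0706] [-89.7   0.6 167. ] F [ 0.1 -0.2  0.2] w 0.035 q [-25.   5. 106.  -0.  68.  78.]
[339.3 162.2] 30 [ 0.6459 -0.1419] [ 0.6463 -0.1414] 74.4
[457.6 188. ] 22 [ 0.574  -0.4363] [ 0.574  -0.4363] 179.7
[458.9 204.7] 35 [ 0.5318 -0.4374] [ 0.5318 -0.4374] 2.2
[214.8 217.3] 45 [0.5146 0.1715] [0.5148 0.1717] 71.7
0.035 0.0006 0.0167 0.0008 -.1 -.2 -.1; 0.035 0.0006 0.0167 0.0009 -.1 -.2 -.1; 0.035 0.0006 0.0167 0.0009 -.1 -.2 -.1; 0.035 0.0003 0.0108 0.0006 -.1 -.2 -.1; 0.035 0 0 0 0 0 0
0.035 0 0 0 0 0 0; 0.035 0 0 0 0 0 0; 0.035 0 0 0 0 0 0; 0.035 0 0 0 0 0 0; 0.035 0 0 0 0 0 0
```

Call:
{"api": "send_rows", "payload": {"series": "0.035 .001 .018 .001 -.1 -.2 -.1; 0.035 .001 .018 .001 -.1 -.2 -.1; 0.035 0 .016 .001 -.1 -.2 -.1; 0.035 0 .01 0 -.1 -.2 -.1; 0.035 0 .002 0 0 0 0"}}

```text
clock: 11.5
tool_pos: [0.5483, -0.1821, 0.0018]
eef_rot: [-90.1, 0.2, 168.1]
force: [-0.7, 0.2, -0.2]
width: 0.0353
```

```bash
python3 - <<'E'
from plan import *
st();
plan([(.5475,-.184,.004,168,.035,1,.02),(.5475,-.184,.004,168,.004,3),(.5475,-.184,.045,168,.004,0,.025),(.572,-.06,.12,20.4,.004,0,.048,90),(.5753,-.0437,.12,20.4,.004,2,.048,90)])
E
```

```text
11.5 [ 0.5483 -0.1821  0.0018] [-90.1   0.2 168.1] F [-0.7  0.2 -0.2] w 0.0353 q [-26.  11. 107.   0.  61.  76.]
0.035 0.0004 -.0022 0.0021 0.1 0.1 -.2; 0.035 0 0 0 0 0 0; 0.004 0 0 0 0 0 0; 0.004 0 0 0 0 0 0; 0.004 0 0 0 0 0 0
0.004 0 -.021 0 0 0 0; 0.004 0 -.021 0 0 0 -0; 0.004 0.0005 -.0188 -.032 0 -8.1 0; 0.004 -.004 -.0188 -.031 0 -8.1 0; 0.004 -.0084 -.0188 -.03 0 -8.1 0
0.004 -.0126 -.0188 -.029 0 -8.1 -0; 0.004 -.0088 0 -.0141 0 0 0; 0.004 0 0 0 0 0 0; 0.004 0 0 0 0 0 0; 0.004 0 0 0 0 0 0
```

Call:
{"api": "send_rows", "payload": {"series": "0.035 0 -.001 .002 0 0 0; 0.035 0 0 0 0 0 0; 0.004 0 0 0 0 0 0; 0.004 0 0 0 0 0 0; 0.004 0 0 0 0 0 0"}}

```text
clock: 12.0
tool_pos: [0.5488, -0.1846, 0.004]
eef_rot: [-90.1, 0.3, 168.1]
force: [-0.5, 0.9, -0.0]
width: 0.0113
```

Call:
{"api": "send_rows", "payload": {"series": "0.004 0 -.035 0 0 0 0; 0.004 0 -.035 0 0 0 0; 0.004 .0005 -.02 -.032 0 -8.1 0; 0.004 -.004 -.02 -.031 0 -8.1 0; 0.004 -.0085 -.01 -.03 0 -8.1 0"}}

```text
clock: 12.5
tool_pos: [0.5657, -0.0923, 0.1282]
eef_rot: [-90.0, 0.2, -167.1]
force: [1.0, 0.3, -0.5]
width: 0.0118
```

Call:
{"api": "send_rows", "payload": {"series": "0.004 -.0125 0 -.029 0 -8.1 0; 0.004 -.005 0 -.008 0 0 0; 0.004 0 0 0 0 0 0; 0.004 0 0 0 0 0 0; 0.004 0 0 0 0 0 0"}}

```text
clock: 13.0
tool_pos: [0.5755, -0.0493, 0.1326]
eef_rot: [-89.7, 0.6, -158.6]
force: [0.5, -0.1, 0.3]
width: 0.0116
```

```bash
python3 - <<'E'
from plan import *
st();
plan([(.5753,-.0437,.089,20.4,.004,2,.012,90)])
E
```

```text
13.0 [ 0.5755 -0.0493  0.1326] [ -89.7    0.6 -158.6] F [ 0.5 -0.1  0.3] w 0.0116 q [-12.   1. 104.   0.  74.  56.]
0.004 -.0004 0.0109 -.0014 -.1 0.3 -.1; 0.004 -.0004 0.0109 -.0014 -.1 0.3 -.1; 0.004 -.0004 0.0109 -.0014 -.1 0.3 -.1; 0.004 -.0003 0.0071 -.0009 -.1 0.3 -.1; 0.004 0 0 0 0 0 0
0.004 0 0 0 0 0 0; 0.004 0 0 0 0 0 0; 0.004 0 0 0 0 0 0; 0.004 0 0 0 0 0 0; 0.004 0 0 0 0 0 0
```

Call:
{"api": "send_rows", "payload": {"series": "0.004 -.0005 .012 -.002 -.1 .3 -.1; 0.004 -.0005 .012 -.002 -.1 .3 -.1; 0.004 -.0005 .011 -.002 -.1 .3 -.1; 0.004 -.001 .004 -.002 -.1 .3 -.1; 0.004 0 0 0 0 0 0"}}

```text
clock: 13.5
tool_pos: [0.5731, -0.043, 0.0872]
eef_rot: [-90.3, -0.1, -160.2]
force: [0.5, 0.0, 0.1]
width: 0.0116
```

```bash
python3 - <<'E'
from plan import *
st();
plan([(.5753,-.0437,.089,20.4,.004,2,.012,90),(.5753,-.0437,.089,20.4,.03,2,.012,90),(.5753,-.0437,.11,20.4,.03,0),(.59,-.06,.125,None,.035),(.6441,-.1463,.06,70,.035,2)])
E
```

```text
13.5 [ 0.5731 -0.043   0.0872] [-9.030e+01 -1.000e-01 -1.602e+02] F [0.5 0.  0.1] w 0.0116 q [-12.   4. 106.   0.  70.  58.]
0.004 -.0018 -.0018 0.0014 0.3 -.6 0.1; 0.004 0 0 0 0 0 0; 0.004 0 0 0 0 0 0; 0.03 0 0 0 0 0 0; 0.03 0 0 0 0 0 0
0.03 0 -.021 0 0 0 -0; 0.035 -.0081 -.015 0.02 0 0 0; 0.035 -.0029 0.0093 0.0142 0 -7.1 0; 0.035 -.0012 0.0093 0.0145 0 -7.1 0; 0.035 0.0006 0.0093 0.0145 0 -7.1 0
0.035 0.0024 0.0093 0.0143 0 -7.1 0; 0.035 0.0042 0.0093 0.0139 0 -7.1 0; 0.035 0.0059 0.0093 0.0133 0 -7.1 0; 0.035 0.0048 0.006 0.0081 0 -7.1 0; 0.035 0 0 0 0 0 0
0.035 0 0 0 0 0 0; 0.035 0 0 0 0 0 0; 0.035 0 0 0 0 0 0; 0.035 0 0 0 0 0 0; 0.035 0 0 0 0 0 0
```

Call:
{"api": "send_rows", "payload": {"series": "0.004 -.002 -.001 .0014 0 0 0; 0.004 0 0 0 0 0 0; 0.03 0 0 0 0 0 0; 0.03 0 0 0 0 0 0; 0.03 0 -.021 0 0 0 0"}}

```text
clock: 14.0
tool_pos: [0.5742, -0.0434, 0.1072]
eef_rot: [-90.4, -0.4, -160.2]
force: [0.2, -0.2, -1.1]
width: 0.0298
```

Call:
{"api": "send_rows", "payload": {"series": "0.035 -.008 -.015 .02 0 0 0; 0.035 -.003 .009 .0145 0 -7.1 0; 0.035 -.001 .009 .0145 0 -7.1 0; 0.035 .0005 .009 .0145 0 -7.1 0; 0.035 .0025 .009 .0145 0 -7.1 0"}}

```text
clock: 14.5
tool_pos: [0.6256, -0.111, 0.0944]
eef_rot: [-89.8, 0.3, -130.6]
force: [-0.6, 0.6, 0.4]
width: 0.0348
```

Call:
{"api": "send_rows", "payload": {"series": "0.035 .004 .009 .014 0 -7.1 0; 0.035 .006 .009 .013 0 -7.1 0; 0.035 .005 .006 .008 0 -7.1 0; 0.035 0 0 0 0 0 0; 0.035 0 0 0 0 0 0"}}

```text
clock: 15.0
tool_pos: [0.6483, -0.1463, 0.0705]
eef_rot: [-89.6, 0.2, -108.6]
force: [-0.9, -0.3, 0.7]
width: 0.0349
```

```bash
python3 - <<'E'
from plan import *
st();
for o in caps(): print(*o[:5])
plan([(.6441,-.1463,.004,70,.035,2,.018)])
E
```

```text
15.0 [ 0.6483 -0.1463  0.0705] [ -89.6    0.2 -108.6] F [-0.9 -0.3  0.7] w 0.0349 q [-19.  16.  94.   0.  70.  -1.]
[387.6 158. ] 21 [ 0.6547 -0.2644] [ 0.6585 -0.2615] 37.7
[460.5 176.3] 23 [ 0.6033 -0.445 ] [ 0.6033 -0.445 ] 2.0
[458.3 197.6] 66 [ 0.5498 -0.4369] [ 0.5487 -0.437 ] 1.4
[214.9 217.2] 44 [0.5149 0.1712] [0.515  0.1715] 68.4
0.035 0.0004 0.0166 -.0011 -.1 0.4 -0; 0.035 0.0004 0.0166 -.0011 -.1 0.4 -0; 0.035 0.0004 0.0166 -.001 -.1 0.4 -0; 0.035 0.0003 0.0108 -.0007 -.1 0.4 -0; 0.035 0 0 0 0 0 0
0.035 0 0 0 0 0 0; 0.035 0 0 0 0 0 0; 0.035 0 0 0 0 0 0; 0.035 0 0 0 0 0 0; 0.035 0 0 0 0 0 0
```

Call:
{"api": "send_rows", "payload": {"series": "0.035 .0005 .018 -.001 -.1 .4 0; 0.035 .0005 .018 -.001 -.1 .4 0; 0.035 .0005 .016 -.001 -.1 .4 0; 0.035 0 .01 -.001 -.1 .4 0; 0.035 0 .002 0 0 0 0"}}

```text
clock: 15.55
tool_pos: [0.643, -0.1443, 0.0011]
eef_rot: [-90.0, 0.2, -110.4]
force: [0.2, 0.4, -0.2]
width: 0.0352
```

```bash
python3 - <<'E'
from plan import *
st();
plan([(.6441,-.1463,.004,70,.035,1,.02),(.6441,-.1463,.004,70,.004,3),(.6441,-.1463,.075,70,.004,0,.036),(.61,-.09,.12,-159.6,.004,0,.048,90),(.5753,-.0437,.12,20.4,.004,2,.048,90)])
E
```

```text
15.55 [ 0.643  -0.1443  0.0011] [ -90.     0.2 -110.4] F [ 0.2  0.4 -0.2] w 0.0352 q [-19.  21.  96.   0.  64.   1.]
0.035 0.0015 -.0029 0.0017 0 -.4 -.2; 0.035 0 0 0 0 0 0; 0.004 0 0 0 0 0 0; 0.004 0 0 0 0 0 0; 0.004 0 0 0 0 0 0
0.004 0 -.035 0 0 0 -0; 0.004 0 -.036 0 0 0 0; 0.004 -.0082 -.009 -.0103 0 -8.1 -0; 0.004 -.0096 -.009 -.009 0 -8.1 0; 0.004 -.0108 -.009 -.0076 0 -8.1 -0
0.004 -.0117 -.009 -.006 0 -8.1 0; 0.004 -.0125 -.009 -.0043 0 -8.1 0; 0.004 -.028 0 -.0082 0 0 0; 0.004 -.028 0 -.0082 0 0 0; 0.004 0 0 0 0 0 0
0.004 0 0 0 0 0 0; 0.004 0 0 0 0 0 0; 0.004 0 0 0 0 0 0; 0.004 0 0 0 0 0 0; 0.004 0 0 0 0 0 0
```

Call:
{"api": "send_rows", "payload": {"series": "0.035 .0015 -.002 .0017 0 -.4 -.2; 0.035 0 0 0 0 0 0; 0.004 0 0 0 0 0 0; 0.004 0 0 0 0 0 0; 0.004 0 0 0 0 0 0"}}

```text
clock: 16.05
tool_pos: [0.6451, -0.1468, 0.0042]
eef_rot: [-89.9, -0.0, -110.0]
force: [-0.3, -0.0, 0.5]
width: 0.0115
```

Call:
{"api": "send_rows", "payload": {"series": "0.004 0 -.035 0 0 0 0; 0.004 0 -.036 0 0 0 0; 0.004 -.008 -.012 -.01 0 -8.1 0; 0.004 -.0095 -.01 -.009 0 -8.1 0; 0.004 -.011 -.008 -.0075 0 -8.1 0"}}

```text
clock: 16.55
tool_pos: [0.6244, -0.1137, 0.1092]
eef_rot: [-89.9, -0.1, -85.0]
force: [-0.4, 0.3, -0.8]
width: 0.0117
```

Call:
{"api": "send_rows", "payload": {"series": "0.004 -.0115 -.006 -.006 0 -8.1 0; 0.004 -.0125 0 -.0045 0 -8.1 0; 0.004 -.027 0 -.008 0 0 0; 0.004 -.02 0 -.006 0 0 0; 0.004 0 0 0 0 0 0"}}

```text
clock: 17.05
tool_pos: [0.58, -0.051, 0.1205]
eef_rot: [-89.5, -0.4, -67.9]
force: [-0.1, 0.3, 0.4]
width: 0.0115
```

```bash
python3 - <<'E'
from plan import *
st();
plan([(.5753,-.0437,.089,20.4,.004,2,.012,90)])
E
```

```text
17.05 [ 0.58   -0.051   0.1205] [-89.5  -0.4 -67.9] F [-0.1  0.3  0.4] w 0.0115 q [-12.   2. 104.  -0.  73. -34.]
0.004 -.0029 0.0105 -.0006 -.2 0.6 0.1; 0.004 -.0029 0.0105 -.0006 -.2 0.6 0.1; 0.004 -.0019 0.0068 -.0004 -.2 0.6 0.1; 0.004 0 0 0 0 0 0; 0.004 0 0 0 0 0 0
```

Call:
{"api": "send_rows", "payload": {"series": "0.004 -.003 .0105 -.0005 -.2 .6 .1; 0.004 -.003 .0105 -.0005 -.2 .6 .1; 0.004 -.002 .007 -.0005 -.2 .6 .1; 0.004 0 0 0 0 0 0; 0.004 0 0 0 0 0 0"}}

```text
clock: 17.55
tool_pos: [0.5768, -0.0455, 0.0897]
eef_rot: [-90.1, -0.1, -69.9]
force: [-0.5, 0.3, 0.1]
width: 0.0117
```

```bash
python3 - <<'E'
from plan import *
st();
plan([(.5753,-.0437,.089,20.4,.004,2,.012,90),(.5753,-.0437,.089,20.4,.03,2,.012,90),(.5753,-.0437,.11,20.4,.03,0,.048,90),(.56,-.06,.125,None,.035),(.4667,-.1450,.06,83,.035,2)])
E
```

```text
17.55 [ 0.5768 -0.0455  0.0897] [-90.1  -0.1 -69.9] F [-0.5  0.3  0.1] w 0.0117 q [-12.   4. 105.  -0.  71. -32.]
0.004 -.0022 0.0007 -.0008 0.1 -.3 0.1; 0.004 0 0 0 0 0 0; 0.004 0 0 0 0 0 0; 0.03 0 0 0 0 0 0; 0.03 0 0 0 0 0 0
0.03 0 -.021 0 0 0 -0; 0.035 0.0099 -.015 -.02 0 0 0; 0.035 0.0118 0.0163 -.029 0 6.9 -0; 0.035 0.0152 0.0162 -.028 0 6.9 0; 0.035 0.0184 0.0163 -.026 0 6.9 -0
0.035 0.0139 0.0106 -.0151 0 6.9 0; 0.035 0 0 0 0 0 0; 0.035 0 0 0 0 0 0; 0.035 0 0 0 0 0 0; 0.035 0 0 0 0 0 0
```

Call:
{"api": "send_rows", "payload": {"series": "0.004 -.002 0 -.001 0 0 0; 0.004 0 0 0 0 0 0; 0.03 0 0 0 0 0 0; 0.03 0 0 0 0 0 0; 0.03 0 -.021 0 0 0 0"}}

```text
clock: 18.05
tool_pos: [0.5735, -0.0441, 0.1083]
eef_rot: [-90.4, 0.0, -70.0]
force: [-0.1, 0.1, -0.1]
width: 0.0298
```

Call:
{"api": "send_rows", "payload": {"series": "0.035 .01 -.015 -.02 0 0 0; 0.035 .012 .016 -.029 0 6.9 0; 0.035 .015 .016 -.028 0 6.9 0; 0.035 .0185 .016 -.026 0 6.9 0; 0.035 .014 .01 -.015 0 6.9 0"}}

```text
clock: 18.55
tool_pos: [0.4763, -0.1403, 0.0732]
eef_rot: [-89.4, -0.3, -98.3]
force: [0.1, 0.4, -0.5]
width: 0.0351
```

Call:
{"api": "send_rows", "payload": {"series": "0.035 0 0 0 0 0 0; 0.035 0 0 0 0 0 0; 0.035 0 0 0 0 0 0; 0.035 0 0 0 0 0 0; 0.035 0 0 0 0 0 0"}}

```text
clock: 19.05
tool_pos: [0.4771, -0.1405, 0.0744]
eef_rot: [-89.2, -0.3, -98.2]
force: [-0.1, 0.2, -0.7]
width: 0.0352
```

```bash
python3 - <<'E'
from plan import *
st();
for o in caps(): print(*o[:5])
plan([(.4667,-.1450,.004,83,.035,2,.018)])
E
```

```text
19.05 [ 0.4771 -0.1405  0.0744] [-89.2  -0.3 -98.2] F [-0.1  0.2 -0.7] w 0.0352 q [-25.  -6. 117.  -0.  68. -17.]
[457.6 190.6] 24 [ 0.5673 -0.4361] [ 0.5673 -0.4361] 0.5
[459.1 207.7] 29 [ 0.5245 -0.4379] [ 0.5245 -0.4379] 4.9
[214.8 217.3] 46 [0.5147 0.1716] [0.5146 0.1724] 70.5
[325.8 271.2] 62 [ 0.3748 -0.1013] [ 0.3754 -0.1017] 48.0
0.035 0.0014 0.0176 -.0027 -.2 -.3 0.1; 0.035 0.0014 0.0176 -.0026 -.2 -.3 0.1; 0.035 0.0014 0.0176 -.0026 -.2 -.3 0.1; 0.035 0.0009 0.0115 -.0016 -.2 -.3 0.1; 0.035 0 0 0 0 0 0
0.035 0 0 0 0 0 0; 0.035 0 0 0 0 0 0; 0.035 0 0 0 0 0 0; 0.035 0 0 0 0 0 0; 0.035 0 0 0 0 0 0
```

Call:
{"api": "send_rows", "payload": {"series": "0.035 .0015 .018 -.0025 -.2 -.3 .1; 0.035 .0015 .018 -.0025 -.2 -.3 .1; 0.035 .0015 .017 -.0025 -.2 -.3 .1; 0.035 .001 .012 -.0015 -.2 -.3 .1; 0.035 0 .002 0 0 0 0"}}

```text
clock: 19.6
tool_pos: [0.472, -0.1449, 0.0083]
eef_rot: [-89.7, -0.0, -96.6]
force: [-0.6, 0.6, 0.2]
width: 0.0352
```

```bash
python3 - <<'E'
from plan import *
st();
plan([(.4667,-.1450,.004,83,.035,1,.02),(.4667,-.1450,.004,83,.004,3),(.4667,-.1450,.1,83,.004,0,.036),(.545,-.07,.12,-69.6,.004,0,.04,90),(.5753,-.0437,.12,20.4,.004,2,.048,90)])
E
```

```text
19.6 [ 0.472  -0.1449  0.0083] [-89.7  -0.  -96.6] F [-0.6  0.6  0.2] w 0.0352 q [-26.  -0. 119.   0.  61. -19.]
0.035 0.0007 0.0043 -.0053 -.3 0.4 0; 0.035 0 0 0 0 0 0; 0.004 0 0 0 0 0 0; 0.004 0 0 0 0 0 0; 0.004 0 0 0 0 0 0
0.004 0 -.032 0 0 0 0; 0.004 0 -.032 0 0 0 0; 0.004 0 -.032 0 0 0 0; 0.004 -.021 -.005 0.0171 0 -6.9 0; 0.004 -.0188 -.005 0.0195 0 -6.9 0
0.004 -.0163 -.005 0.022 0 -6.9 -0; 0.004 -.0136 -.005 0.023 0 -6.8 0; 0.004 -.0141 0 0.038 0 0 0; 0.004 0 0 0 0 0 0; 0.004 0 0 0 0 0 0
```

Call:
{"api": "send_rows", "payload": {"series": "0.035 .0005 .0045 -.0055 -.3 .4 0; 0.035 0 0 0 0 0 0; 0.004 0 0 0 0 0 0; 0.004 0 0 0 0 0 0; 0.004 0 0 0 0 0 0"}}

```text
clock: 20.1
tool_pos: [0.468, -0.1452, 0.0058]
eef_rot: [-89.8, -0.1, -97.0]
force: [-0.1, 0.2, -0.7]
width: 0.0115
```

Call:
{"api": "send_rows", "payload": {"series": "0.004 0 -.032 0 0 0 0; 0.004 0 -.032 0 0 0 0; 0.004 0 -.032 0 0 0 0; 0.004 -.021 -.005 .017 0 -6.9 0; 0.004 -.019 -.003 .0195 0 -6.9 0"}}

```text
clock: 20.6
tool_pos: [0.5061, -0.1078, 0.1142]
eef_rot: [-89.8, -0.1, -83.0]
force: [-0.0, -0.2, -0.5]
width: 0.0116
```

Call:
{"api": "send_rows", "payload": {"series": "0.004 -.0165 0 .022 0 -6.9 0; 0.004 -.0135 0 .023 0 -6.9 0; 0.004 -.008 0 .02 0 0 0; 0.004 -.004 0 .011 0 0 0; 0.004 0 0 0 0 0 0"}}

```text
clock: 21.1
tool_pos: [0.5756, -0.0441, 0.119]
eef_rot: [-89.5, -0.5, -68.4]
force: [0.1, -0.2, -0.3]
width: 0.0116
```

```bash
python3 - <<'E'
from plan import *
st();
plan([(.5753,-.0437,.089,20.4,.004,2,.012,90)])
E
```

```text
21.1 [ 0.5756 -0.0441  0.119 ] [-89.5  -0.5 -68.4] F [ 0.1 -0.2 -0.3] w 0.0116 q [-12.   2. 105.  -0.  73. -33.]
0.004 -.0002 0.01 -.0001 -.2 0.4 0.1; 0.004 -.0002 0.01 -.0001 -.2 0.4 0.1; 0.004 -.0001 0.0065 -.0001 -.2 0.4 0.1; 0.004 0 0 0 0 0 0; 0.004 0 0 0 0 0 0
```

Call:
{"api": "send_rows", "payload": {"series": "0.004 0 .01 0 -.2 .4 .1; 0.004 0 .01 0 -.2 .4 .1; 0.004 0 .0065 0 -.2 .4 .1; 0.004 0 0 0 0 0 0; 0.004 0 0 0 0 0 0"}}

```text
clock: 21.6
tool_pos: [0.5727, -0.0464, 0.0884]
eef_rot: [-90.3, -0.1, -69.9]
force: [-0.2, 0.4, -0.6]
width: 0.0115
```

```bash
python3 - <<'E'
from plan import *
st();
plan([(.5753,-.0437,.089,20.4,.004,2,.012,90),(.5753,-.0437,.089,20.4,.03,2,.012,90),(.5753,-.0437,.11,20.4,.03,0,.048,90),(.57,-.02,.125,None,.035),(.5147,.1716,.06,70,.035,2)])
E
```

```text
21.6 [ 0.5727 -0.0464  0.0884] [-90.3  -0.1 -69.9] F [-0.2  0.4 -0.6] w 0.0115 q [-12.   4. 106.  -0.  71. -32.]
0.004 -.0016 -.0006 0.0033 0.3 -.3 0.1; 0.004 0 0 0 0 0 0; 0.004 0 0 0 0 0 0; 0.03 0 0 0 0 0 0; 0.03 0 0 0 0 0 0
0.03 0 -.021 0 0 0 -0; 0.035 -.024 -.015 0.0033 0 0 0; 0.035 -.04 0.013 0.003 0 8.1 0; 0.035 -.04 0.013 -.0026 0 8.1 0; 0.035 -.039 0.013 -.0082 0 8.1 -0
0.035 -.037 0.013 -.0136 0 8.1 0; 0.035 -.023 0.0085 -.0122 0 8.1 -0; 0.035 0 0 0 0 0 0; 0.035 0 0 0 0 0 0; 0.035 0 0 0 0 0 0
```

Call:
{"api": "send_rows", "payload": {"series": "0.004 -.0015 0 .0033 .3 -.3 .1; 0.004 0 0 0 0 0 0; 0.03 0 0 0 0 0 0; 0.03 0 0 0 0 0 0; 0.03 0 -.021 0 0 0 0"}}

```text
clock: 22.1
tool_pos: [0.5735, -0.0437, 0.1072]
eef_rot: [-90.3, 0.2, -69.6]
force: [-0.4, -0.5, -1.0]
width: 0.0299
```

Call:
{"api": "send_rows", "payload": {"series": "0.035 -.024 -.015 .003 0 0 0; 0.035 -.04 .013 .003 0 8.1 0; 0.035 -.04 .013 -.0025 0 8.1 0; 0.035 -.039 .013 -.008 0 8.1 0; 0.035 -.037 .013 -.0135 0 8.1 0"}}

```text
clock: 22.6
tool_pos: [0.5324, 0.1337, 0.0791]
eef_rot: [-89.2, 0.2, -103.6]
force: [1.3, 1.6, -1.3]
width: 0.0352
```

Call:
{"api": "send_rows", "payload": {"series": "0.035 -.02 .0085 -.012 0 8.1 0; 0.035 0 0 0 0 0 0; 0.035 0 0 0 0 0 0; 0.035 0 0 0 0 0 0; 0.035 0 0 0 0 0 0"}}

```text
clock: 23.1
tool_pos: [0.524, 0.1595, 0.07]
eef_rot: [-89.3, 0.3, -111.6]
force: [-1.0, 0.2, 0.0]
width: 0.0351
```

```bash
python3 - <<'E'
from plan import *
st();
for o in caps(): print(*o[:5])
plan([(.5147,.1716,.004,70,.035,2,.018)])
E
```

```text
23.1 [0.524  0.1595 0.07  ] [ -89.3    0.3 -111.6] F [-1.   0.2  0. ] w 0.0351 q [  9.   1. 111.  -0.  68.  31.]
[458.6 198.5] 64 [ 0.5475 -0.4374] [ 0.5475 -0.4374] 1.9
[314.3 220.3] 25 [ 0.5016 -0.0758] [ 0.5008 -0.0773] 93.9
[252.7 242.5] 27 [0.45   0.0775] [0.4498 0.0777] 63.8
[325.8 271.4] 68 [ 0.3744 -0.1012] [ 0.3752 -0.1008] 44.4
0.035 -.0019 0.0165 -.0035 -.2 -.4 -.1; 0.035 -.0019 0.0165 -.0035 -.2 -.4 -.1; 0.035 -.002 0.0165 -.0034 -.2 -.4 -.1; 0.035 -.0013 0.0107 -.0022 -.2 -.4 -.1; 0.035 0 0 0 0 0 0
0.035 0 0 0 0 0 0; 0.035 0 0 0 0 0 0; 0.035 0 0 0 0 0 0; 0.035 0 0 0 0 0 0; 0.035 0 0 0 0 0 0
```

Call:
{"api": "send_rows", "payload": {"series": "0.035 -.0025 .015 -.004 -.2 -.4 -.1; 0.035 -.0025 .017 -.004 -.2 -.4 -.1; 0.035 -.0025 .017 -.004 -.2 -.4 -.1; 0.035 0 .012 -.001 -.2 -.4 -.1; 0.035 0 .002 0 0 0 0"}}

```text
clock: 23.65
tool_pos: [0.5148, 0.1697, 0.0016]
eef_rot: [-90.2, -0.2, -110.0]
force: [-0.8, -0.2, 0.2]
width: 0.0348
```

```bash
python3 - <<'E'
from plan import *
st();
plan([(.5147,.1716,.004,70,.035,1,.02),(.5147,.1716,.004,70,.004,3),(.5147,.1716,.1,70,.004,0,.036),(.565,-.01,.12,-69.6,.004,0,.042,90),(.5753,-.0437,.12,20.4,.004,2,.02,90)])
E
```

```text
23.65 [0.5148 0.1697 0.0016] [ -90.2   -0.2 -110. ] F [-0.8 -0.2  0.2] w 0.0348 q [ 10.   7. 112.  -0.  61.  30.]
0.035 -.0017 -.0024 -.0008 0.2 0 0.2; 0.035 0 0 0 0 0 0; 0.004 0 0 0 0 0 0; 0.004 0 0 0 0 0 0; 0.004 0 0 0 0 0 0
0.004 0 -.032 0 0 0 0; 0.004 0 -.032 0 0 0 -0; 0.004 0 -.032 0 0 0 0; 0.004 0.031 -.004 0.022 0 -8.1 0; 0.004 0.033 -.004 0.0173 0 -8.1 -0
0.004 0.036 -.004 0.0125 0 -8.1 -0; 0.004 0.037 -.004 0.0073 0 -8.1 0; 0.004 0.038 -.004 0.0021 0 -8.1 0; 0.004 0.0176 0 -.001 0 0 0; 0.004 0.0176 0 -.001 0 0 0
0.004 0 0 0 0 0 0; 0.004 0 0 0 0 0 0; 0.004 0 0 0 0 0 0; 0.004 0 0 0 0 0 0; 0.004 0 0 0 0 0 0
```

Call:
{"api": "send_rows", "payload": {"series": "0.035 -.0015 -.0015 -.001 .2 0 .2; 0.035 0 0 0 0 0 0; 0.004 0 0 0 0 0 0; 0.004 0 0 0 0 0 0; 0.004 0 0 0 0 0 0"}}

```text
clock: 24.15
tool_pos: [0.5152, 0.1716, 0.0037]
eef_rot: [-89.9, 0.1, -110.0]
force: [0.3, 0.2, 0.2]
width: 0.0038
```

Call:
{"api": "send_rows", "payload": {"series": "0.004 0 -.032 0 0 0 0; 0.004 0 -.032 0 0 0 0; 0.004 0 -.032 0 0 0 0; 0.004 .031 -.004 .022 0 -8.1 0; 0.004 .033 -.003 .0175 0 -8.1 0"}}

```text
clock: 24.65
tool_pos: [0.5352, 0.1004, 0.1118]
eef_rot: [-89.8, 0.0, -92.9]
force: [0.7, -0.8, -0.4]
width: 0.0039
```

Call:
{"api": "send_rows", "payload": {"series": "0.004 .036 0 .0125 0 -8.1 0; 0.004 .037 0 .0075 0 -8.1 0; 0.004 .038 0 .002 0 -8.1 0; 0.004 .018 0 -.001 0 0 0; 0.004 .014 0 -.001 0 0 0"}}

```text
clock: 25.15
tool_pos: [0.5831, -0.0471, 0.1181]
eef_rot: [-89.2, -0.4, -67.5]
force: [-0.0, 0.9, 0.1]
width: 0.004
```

Call:
{"api": "send_rows", "payload": {"series": "0.004 0 0 0 0 0 0; 0.004 0 0 0 0 0 0; 0.004 0 0 0 0 0 0; 0.004 0 0 0 0 0 0; 0.004 0 0 0 0 0 0"}}

```text
clock: 25.65
tool_pos: [0.5829, -0.0455, 0.1183]
eef_rot: [-89.2, -0.3, -67.5]
force: [0.4, 0.4, 0.4]
width: 0.0036
```

```bash
python3 - <<'E'
from plan import *
st();
plan([(.5753,-.0437,.089,20.4,.004,2,.012,90)])
E
```

```text
25.65 [ 0.5829 -0.0455  0.1183] [-89.2  -0.3 -67.5] F [0.4 0.4 0.4] w 0.0036 q [-12.   3. 104.   0.  73. -34.]
0.004 -.0016 0.0097 -.0022 -.3 0.7 0.1; 0.004 -.0015 0.0097 -.0022 -.3 0.7 0.1; 0.004 -.001 0.0063 -.0014 -.3 0.7 0.1; 0.004 0 0 0 0 0 0; 0.004 0 0 0 0 0 0
```

```bash
python3 - <<'E'
from plan import *
for o in caps(): print(*o[:6])
im=cap('top')[0]
a=cv2.resize(im[150:280,180:360],None,fx=4.4,fy=4.4,interpolation=cv2.INTER_CUBIC)
cv2.imwrite('pics/z2.png',cv2.cvtColor(a,cv2.COLOR_RGB2BGR))
E
```

```text
[458.1 194.8] 46 [ 0.5567 -0.4366] [ 0.5573 -0.4366] 1.2 [ 1.5 19. ]
[208.9 232.3] 50 [0.4776 0.1864] [0.4774 0.1868] 64.9 [3.5 7.6]
[325.9 271.1] 64 [ 0.375  -0.1016] [ 0.3748 -0.1004] 47.3 [ 2.8 11.5]
```

View pics/z2.png

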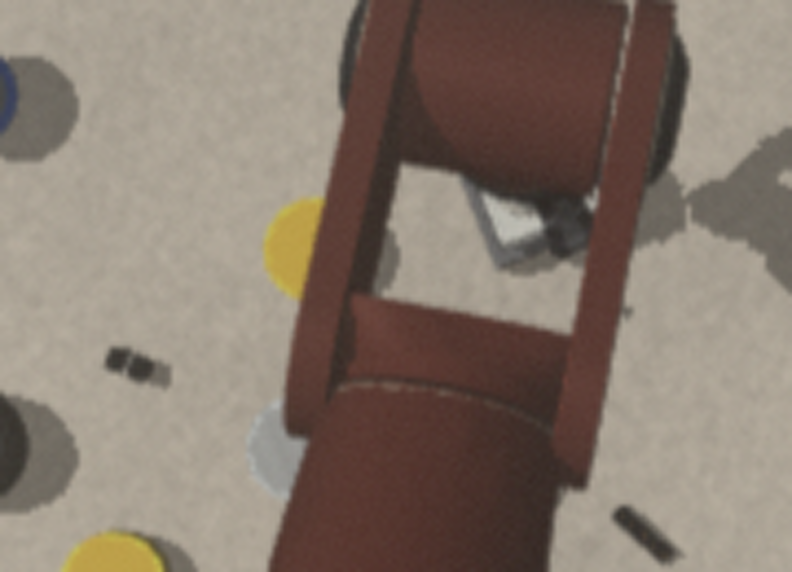

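```bash
python3 - <<'E'
from plan import *
plan([(.55,0.02,.125,65,.035),(.4776,.1866,.06,65,.035,2)])
E
```

```text
0.035 -.0122 -.0012 -.0009 -.1 7.9 -0; 0.035 -.012 -.0012 -.0025 -.1 7.9 -0; 0.035 -.0115 -.0012 -.0042 -.1 7.9 -0; 0.035 -.0108 -.0012 -.0057 -.1 7.9 -0; 0.035 -.0099 -.0012 -.0072 -.1 7.9 -0
0.035 -.0089 -.0011 -.0085 -.1 7.9 -0; 0.035 -.024 0.013 -.027 0 0 0; 0.035 -.024 0.013 -.027 0 0 0; 0.035 -.024 0.013 -.027 0 0 0; 0.035 -.024 0.013 -.027 0 0 0
0.035 -.0157 0.0084 -.0177 0 0 0; 0.035 0 0 0 0 0 0; 0.035 0 0 0 0 0 0; 0.035 0 0 0 0 0 0; 0.035 0 0 0 0 0 0
```

Call:
{"api": "send_rows", "payload": {"series": "0.035 -.012 -.001 -.001 -.1 7.9 0; 0.035 -.012 -.001 -.0025 -.1 7.9 0; 0.035 -.0115 -.001 -.004 -.1 7.9 0; 0.035 -.011 -.001 -.0055 -.1 7.9 0; 0.035 -.01 -.001 -.007 -.1 7.9 0"}}

```text
clock: 26.25
tool_pos: [0.5556, 0.0113, 0.123]
eef_rot: [-89.7, 0.1, -108.6]
force: [-0.2, -0.4, -0.4]
width: 0.0355
```

Call:
{"api": "send_rows", "payload": {"series": "0.035 -.009 -.001 -.0085 -.1 7.9 0; 0.035 -.024 .013 -.027 0 0 0; 0.035 -.024 .013 -.027 0 0 0; 0.035 -.024 .013 -.027 0 0 0; 0.035 -.024 .013 -.027 0 0 0"}}

```text
clock: 26.75
tool_pos: [0.4994, 0.1606, 0.074]
eef_rot: [-89.3, 0.3, -117.2]
force: [-0.2, 0.2, -0.0]
width: 0.0352
```

Call:
{"api": "send_rows", "payload": {"series": "0.035 -.016 .008 -.018 0 0 0; 0.035 0 0 0 0 0 0; 0.035 0 0 0 0 0 0; 0.035 0 0 0 0 0 0; 0.035 0 0 0 0 0 0"}}

```text
clock: 27.25
tool_pos: [0.4877, 0.1863, 0.0641]
eef_rot: [-89.4, 0.2, -116.8]
force: [-0.2, -0.6, -0.0]
width: 0.0349
```

```bash
python3 - <<'E'
from plan import *
st();
plan([(.4776,.1866,.004,65,.035,2,.018)])
E
```

```text
27.25 [0.4877 0.1863 0.0641] [ -89.4    0.2 -116.8] F [-0.2 -0.6 -0. ] w 0.0349 q [ 13.  -2. 114.  -0.  67.  40.]
0.035 0.0011 0.015 -.0024 -.1 -.5 -.1; 0.035 0.0011 0.015 -.0024 -.1 -.5 -.1; 0.035 0.0011 0.015 -.0024 -.1 -.5 -.1; 0.035 0.0007 0.0098 -.0015 -.1 -.5 -.1; 0.035 0 0 0 0 0 0
0.035 0 0 0 0 0 0; 0.035 0 0 0 0 0 0; 0.035 0 0 0 0 0 0; 0.035 0 0 0 0 0 0; 0.035 0 0 0 0 0 0
```

Call:
{"api": "send_rows", "payload": {"series": "0.035 .001 .015 -.003 -.1 -.5 -.1; 0.035 .001 .016 -.003 -.1 -.5 -.1; 0.035 .001 .015 -.003 -.1 -.5 -.1; 0.035 .001 .01 -.001 -.1 -.5 -.1; 0.035 0 .001 0 0 0 0"}}

```text
clock: 27.75
tool_pos: [0.4787, 0.1844, 0.0038]
eef_rot: [-89.7, -0.1, -115.0]
force: [-1.3, 0.1, -0.1]
width: 0.0354
```

```bash
python3 - <<'E'
from plan import *
st();
for o in caps(): print(*o[:6])
plan([(.4776,.1866,.004,65,.035,1,.02),(.4776,.1866,.004,65,.004,3),(.4776,.1866,.1,65,.004,0,.036),(.56,-.01,.12,-69.6,.004,0,.042,90),(.5753,-.0437,.12,20.4,.004,2,.02,90)])
E
```

```text
27.75 [0.4787 0.1844 0.0038] [-8.97e+01 -1.00e-01 -1.15e+02] F [-1.3  0.1 -0.1] w 0.0354 q [ 13.   3. 116.  -0.  61.  38.]
[457.6 189.1] 25 [ 0.5711 -0.4361] [ 0.5717 -0.4361] 1.0 [1.2 9.5]
[459.2 207.1] 34 [ 0.526  -0.4378] [ 0.526  -0.4378] 4.4 [ 1.4 13. ]
[326.  271.4] 71 [ 0.3743 -0.1019] [ 0.3746 -0.1009] 44.1 [ 3.5 11.2]
0.035 -.0014 0.0001 -.0021 -.3 0 0.1; 0.035 0 0 0 0 0 0; 0.004 0 0 0 0 0 0; 0.004 0 0 0 0 0 0; 0.004 0 0 0 0 0 0
0.004 0 -.032 0 0 0 0; 0.004 0 -.032 0 0 0 0; 0.004 0 -.032 0 0 0 0; 0.004 0.024 -.0033 0.026 0 -7.6 -0; 0.004 0.027 -.0033 0.023 0 -7.6 0
0.004 0.03 -.0033 0.0191 0 -7.6 -0; 0.004 0.032 -.0033 0.015 0 -7.6 0; 0.004 0.034 -.0033 0.0107 0 -7.6 -0; 0.004 0.035 -.0033 0.0061 0 -7.6 0; 0.004 0.0185 0 0.0013 0 0 0
0.004 0.0185 0 0.0013 0 0 0; 0.004 0 0 0 0 0 0; 0.004 0 0 0 0 0 0; 0.004 0 0 0 0 0 0; 0.004 0 0 0 0 0 0
```

Call:
{"api": "send_rows", "payload": {"series": "0.035 -.0015 0 -.002 -.3 0 .1; 0.035 0 0 0 0 0 0; 0.004 0 0 0 0 0 0; 0.004 0 0 0 0 0 0; 0.004 0 0 0 0 0 0"}}

```text
clock: 28.3
tool_pos: [0.4799, 0.1873, 0.0064]
eef_rot: [-89.8, 0.1, -115.0]
force: [0.7, -0.5, -0.2]
width: 0.0116
```

Call:
{"api": "send_rows", "payload": {"series": "0.004 0 -.032 0 0 0 0; 0.004 0 -.032 0 0 0 0; 0.004 0 -.032 0 0 0 0; 0.004 .024 -.003 .026 0 -7.6 0; 0.004 .027 -.003 .023 0 -7.6 0"}}

```text
clock: 28.8
tool_pos: [0.5057, 0.1232, 0.1119]
eef_rot: [-89.9, 0.1, -98.9]
force: [0.6, -0.5, 0.2]
width: 0.0115
```

Call:
{"api": "send_rows", "payload": {"series": "0.004 .03 0 .019 0 -7.6 0; 0.004 .032 0 .015 0 -7.6 0; 0.004 .034 0 .0105 0 -7.6 0; 0.004 .035 0 .005 0 -7.6 0; 0.004 .016 0 0 0 0 0"}}

```text
clock: 29.3
tool_pos: [0.5734, -0.0285, 0.1162]
eef_rot: [-89.4, -0.2, -67.1]
force: [0.1, 0.8, 0.7]
width: 0.0115
```

Call:
{"api": "send_rows", "payload": {"series": "0.004 .012 0 0 0 0 0; 0.004 0 0 0 0 0 0; 0.004 0 0 0 0 0 0; 0.004 0 0 0 0 0 0; 0.004 0 0 0 0 0 0"}}

```text
clock: 29.8
tool_pos: [0.5781, -0.0401, 0.1163]
eef_rot: [-89.4, -0.2, -67.2]
force: [-0.4, -0.7, -0.5]
width: 0.0112
```

```bash
python3 - <<'E'
from plan import *
st();
plan([(.5753,-.0437,.089,20.4,.004,2,.012,90)])
E
```

```text
29.8 [ 0.5781 -0.0401  0.1163] [-89.4  -0.2 -67.2] F [-0.4 -0.7 -0.5] w 0.0112 q [-11.   2. 105.   0.  73. -34.]
0.004 0.0007 0.0091 -.0014 -.2 0.8 0.1; 0.004 0.0008 0.0091 -.0014 -.2 0.8 0.1; 0.004 0.0005 0.0059 -.0009 -.2 0.8 0.1; 0.004 0 0 0 0 0 0; 0.004 0 0 0 0 0 0
```

Call:
{"api": "send_rows", "payload": {"series": "0.004 .001 .009 -.001 -.2 .8 .1; 0.004 .001 .009 -.001 -.2 .8 .1; 0.004 .0005 .006 -.001 -.2 .8 .1; 0.004 0 0 0 0 0 0; 0.004 0 0 0 0 0 0"}}

```text
clock: 30.3
tool_pos: [0.575, -0.0416, 0.0889]
eef_rot: [-90.2, 0.2, -69.6]
force: [0.3, 0.0, 1.0]
width: 0.0112
```

```bash
python3 - <<'E'
from plan import *
st();
plan([(.5753,-.0437,.089,20.4,.004,2,.012,90),(.5753,-.0437,.089,20.4,.03,2,.012,90),(.5753,-.0437,.15,20.4,.06,0,.048,90),(.428,.0902,.15,90,.085,3)])
E
```

```text
30.3 [ 0.575  -0.0416  0.0889] [-90.2   0.2 -69.6] F [0.3 0.  1. ] w 0.0112 q [-12.   4. 105.   0.  71. -32.]
0.004 0.002 -.0001 -.0004 0.2 0 -.2; 0.004 0 0 0 0 0 0; 0.004 0 0 0 0 0 0; 0.03 0 0 0 0 0 0; 0.03 0 0 0 0 0 0
0.06 0 -.031 0 0 0 0; 0.06 0 -.03 0 0 0 -0; 0.085 -.035 0 -.0183 0 4.1 -0; 0.085 -.034 0 -.021 0 4.1 0; 0.085 -.032 0 -.023 0 4.1 -0
0.085 -.031 0 -.025 0 4.1 0; 0.085 -.0187 0 -.0179 0 4.1 -0; 0.085 0 0 0 0 0 0; 0.085 0 0 0 0 0 0; 0.085 0 0 0 0 0 0
```

Call:
{"api": "send_rows", "payload": {"series": "0.004 .002 0 -.0005 .2 0 -.2; 0.004 0 0 0 0 0 0; 0.03 0 0 0 0 0 0; 0.03 0 0 0 0 0 0; 0.03 0 0 0 0 0 0"}}

```text
clock: 30.8
tool_pos: [0.5759, -0.0442, 0.0899]
eef_rot: [-89.9, -0.0, -69.7]
force: [-1.2, 0.3, -0.3]
width: 0.0302
```

Call:
{"api": "send_rows", "payload": {"series": "0.06 0 -.031 0 0 0 0; 0.06 0 -.03 0 0 0 0; 0.085 -.035 0 -.018 0 4.1 0; 0.085 -.034 0 -.021 0 4.1 0; 0.085 -.032 0 -.023 0 4.1 0"}}

```text
clock: 31.3
tool_pos: [0.4891, 0.0352, 0.1547]
eef_rot: [-89.7, -0.0, -82.7]
force: [0.2, 0.1, -0.0]
width: 0.0847
```

Call:
{"api": "send_rows", "payload": {"series": "0.085 -.031 0 -.025 0 4.1 0; 0.085 -.019 0 -.018 0 4.1 0; 0.085 0 0 0 0 0 0; 0.085 0 0 0 0 0 0; 0.085 0 0 0 0 0 0"}}

```text
clock: 31.8
tool_pos: [0.4378, 0.0843, 0.1555]
eef_rot: [-89.5, 0.1, -91.0]
force: [0.1, -0.7, -0.4]
width: 0.0847
```

```bash
python3 - <<'E'
from plan import *
st();
for o in caps(): print(*o[:6])
print(mouth()[:5])
im=cap('top')[0]; b=cap('scene')[0]
a=cv2.resize(im[150:280,180:360],None,fx=4,fy=4,interpolation=cv2.INTER_CUBIC)
cv2.imwrite('pics/z3.png',cv2.cvtColor(a,cv2.COLOR_RGB2BGR))
plan([(.428,.0902,.05,90,.085,2,.03)])
E
```

```text
31.8 [0.4378 0.0843 0.1555] [-89.5   0.1 -91. ] F [ 0.1 -0.7 -0.4] w 0.0847 q [  1. -20. 120.   0.  79.   2.]
[458.3 195.5] 54 [ 0.555 -0.437] [ 0.5545 -0.437 ] 1.4 [ 1.7 20. ]
[325.9 271.5] 65 [ 0.3742 -0.1016] [ 0.3731 -0.1029] 45.2 [ 3.1 11.7]
(array([ 0.55067811, -0.06726674]), array([ 0.59886273, -0.01942862]), array([ 0.57477042, -0.04334768]), 183, np.float64(0.07997403245786873))
0.085 -.0014 0.026 -.0027 -.1 -.3 -0; 0.085 -.0015 0.026 -.0026 -.1 -.3 -0; 0.085 -.0015 0.026 -.0026 -.1 -.3 -0; 0.085 -.001 0.0171 -.0016 -.1 -.3 -0; 0.085 0 0 0 0 0 0
0.085 0 0 0 0 0 0; 0.085 0 0 0 0 0 0; 0.085 0 0 0 0 0 0; 0.085 0 0 0 0 0 0; 0.085 0 0 0 0 0 0
```

View pics/z3.png

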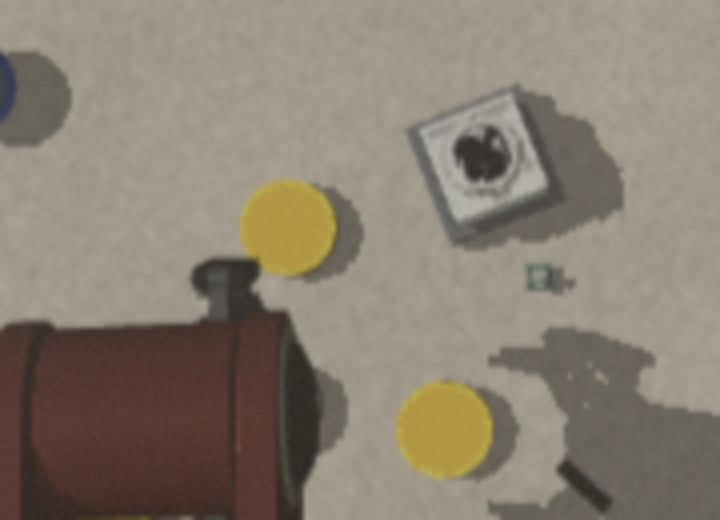

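Call:
{"api": "send_rows", "payload": {"series": "0.085 -.002 .026 -.003 -.1 -.3 0; 0.085 -.0015 .026 -.003 -.1 -.3 0; 0.085 -.0015 .026 -.003 -.1 -.3 0; 0.085 -.001 .017 -.001 -.1 -.3 0; 0.085 0 0 0 0 0 0"}}

```text
clock: 32.5
tool_pos: [0.4318, 0.0883, 0.0588]
eef_rot: [-89.8, 0.0, -90.1]
force: [-0.3, 1.1, -0.0]
width: 0.0851
```

```bash
python3 - <<'E'
from plan import *
st();
im,d,m=cap('top'); W=world(d,m); r=np.hypot(W[...,0]-.5751,W[...,1]+.0435)
w=W[(r<.015)]; print('in mouth z',np.percentile(w[:,2],[0,25,50,75,95,100]).round(3))
z=W[...,2]; k=(np.hypot(W[...,0]-.428,W[...,1]-.09)<.05)&(z>.012)&(z<.025)
print('lid pix',k.sum(),W[k][:,:2].min(0),W[k][:,:2].max(0))
plan([(.428,.0902,.001,90,.085,2,.015)])
E
```

```text
32.5 [0.4318 0.0883 0.0588] [-89.8   0.  -90.1] F [-0.3  1.1 -0. ] w 0.0851 q [  2. -13. 125.   0.  68.   2.]
in mouth z [0.007 0.036 0.039 0.043 0.048 0.05 ]Traceback (most recent call last):
  File "<stdin>", line 6, in <module>
    return umr_minimum(a, axis, None, out, keepdims, initial, where)
ValueError: zero-size array to reduction operation minimum which has no identity
```

Call:
{"api": "send_rows", "payload": {"series": "0.085 -.001 .015 -.0015 0 0 0; 0.085 -.001 .015 -.0015 0 0 0; 0.085 0 .014 -.001 0 0 0; 0.085 0 .008 0 0 0 0; 0.085 0 0 0 0 0 0"}}

```text
clock: 33.05
tool_pos: [0.4363, 0.0895, 0.0135]
eef_rot: [-89.0, 0.1, -90.2]
force: [-0.3, -0.3, 0.0]
width: 0.0851
```

```bash
python3 - <<'E'
from plan import *
st();
plan([(.428,.0902,.001,90,.085,2,.015)])
E
```

```text
33.05 [0.4363 0.0895 0.0135] [-89.    0.1 -90.2] F [-0.3 -0.3  0. ] w 0.0851 q [  2.  -8. 126.   0.  61.   2.]
0.085 -.0003 0.0062 -.0042 -.5 -.1 -0; 0.085 -.0004 0.0062 -.0042 -.5 -.1 -0; 0.085 0 0 0 0 0 0; 0.085 0 0 0 0 0 0; 0.085 0 0 0 0 0 0
```

Call:
{"api": "send_rows", "payload": {"series": "0.085 0 .006 -.0045 -.5 0 0; 0.085 0 .006 -.004 -.5 0 0; 0.085 0 0 0 0 0 0; 0.085 0 0 0 0 0 0; 0.085 0 0 0 0 0 0"}}

```text
clock: 33.55
tool_pos: [0.43, 0.0894, 0.0035]
eef_rot: [-89.7, 0.1, -90.2]
force: [0.0, 0.0, -0.4]
width: 0.0844
```

```bash
python3 - <<'E'
from plan import *
st();
plan([(.428,.0902,.001,90,.085,2,.015)])
E
```

```text
33.55 [0.43   0.0894 0.0035] [-89.7   0.1 -90.2] F [ 0.   0.  -0.4] w 0.0844 q [  2.  -8. 126.   0.  61.   2.]
0.085 -.0008 0.0025 -.002 -.3 -.2 -.1; 0.085 0 0 0 0 0 0; 0.085 0 0 0 0 0 0; 0.085 0 0 0 0 0 0; 0.085 0 0 0 0 0 0
```

Call:
{"api": "send_rows", "payload": {"series": "0.085 -.001 .003 -.002 -.3 -.2 0; 0.085 0 0 0 0 0 0; 0.04 0 0 0 0 0 0; 0.04 0 0 0 0 0 0; 0.04 0 0 0 0 0 0", "force": 50}}

```text
clock: 34.05
tool_pos: [0.4288, 0.0906, 0.0012]
eef_rot: [-89.9, 0.1, -90.0]
force: [0.8, 0.3, 3.3]
width: 0.0581
```

Call:
{"api": "send_rows", "payload": {"series": "0.04 0 0 0 0 0 0; 0.04 0 0 0 0 0 0; 0.04 0 -.015 0 0 0 0; 0.04 0 -.03 0 0 0 0; 0.04 0 -.03 0 0 0 0"}}

```text
clock: 34.55
tool_pos: [0.4232, 0.0902, 0.0719]
eef_rot: [-90.8, 0.0, -90.0]
force: [0.9, 0.1, -0.4]
width: 0.0574
```

```bash
python3 - <<'E'
from plan import *
st();
plan([(.46,.06,.13,-90,.04,0),(.572,-.033,.13,-90,.04,3,.04)])
E
```

```text
34.55 [0.4232 0.0902 0.0719] [-90.8   0.  -90. ] F [ 0.9  0.1 -0.4] w 0.0574 q [  2. -15. 125.   0.  71.   2.]
0.04 0.0151 -.029 0.018 0.4 0 -0; 0.04 0.0151 -.029 0.0182 0.4 0 -0; 0.04 0.023 0 0.028 0 0 0; 0.04 0.023 0 0.028 0 0 0; 0.04 0.023 0 0.028 0 0 0
0.04 0.0151 0 0.0182 0 0 0; 0.04 0 0 0 0 0 0; 0.04 0 0 0 0 0 0; 0.04 0 0 0 0 0 0; 0.04 0 0 0 0 0 0
```

Call:
{"api": "send_rows", "payload": {"series": "0.04 .015 -.029 .018 .4 0 0; 0.04 .015 -.029 .018 .4 0 0; 0.04 .023 0 .028 0 0 0; 0.04 .023 0 .028 0 0 0; 0.04 .023 0 .028 0 0 0"}}

```text
clock: 35.05
tool_pos: [0.5467, -0.0093, 0.1356]
eef_rot: [-89.6, 0.1, -89.7]
force: [0.1, 0.8, 0.3]
width: 0.0577
```

Call:
{"api": "send_rows", "payload": {"series": "0.04 .013 0 .016 0 0 0; 0.04 0 0 0 0 0 0; 0.04 0 0 0 0 0 0; 0.04 0 0 0 0 0 0; 0.04 0 0 0 0 0 0"}}

```text
clock: 35.55
tool_pos: [0.5632, -0.0243, 0.1335]
eef_rot: [-89.8, 0.1, -89.8]
force: [0.4, 0.2, -1.0]
width: 0.0574
```

```bash
python3 - <<'E'
from plan import *
st();
im=cap('scene')[0]; a=cv2.resize(im[130:270,220:420],None,fx=4,fy=4,interpolation=cv2.INTER_CUBIC)
cv2.imwrite('pics/l1.png',cv2.cvtColor(a,cv2.COLOR_RGB2BGR))
plan([(.5751,-.0435,.097,-90,.04,2,.015)])
E
```

```text
35.55 [ 0.5632 -0.0243  0.1335] [-89.8   0.1 -89.8] F [ 0.4  0.2 -1. ] w 0.0574 q [-10.  -1. 106.   0.  75. -10.]
0.04 0.0065 0.0122 0.0039 -.1 0.1 -0; 0.04 0.0065 0.0122 0.0039 -.1 0.1 -0; 0.04 0.0042 0.0079 0.0026 -.1 0.1 -0; 0.04 0 0 0 0 0 0; 0.04 0 0 0 0 0 0
```

View pics/l1.png

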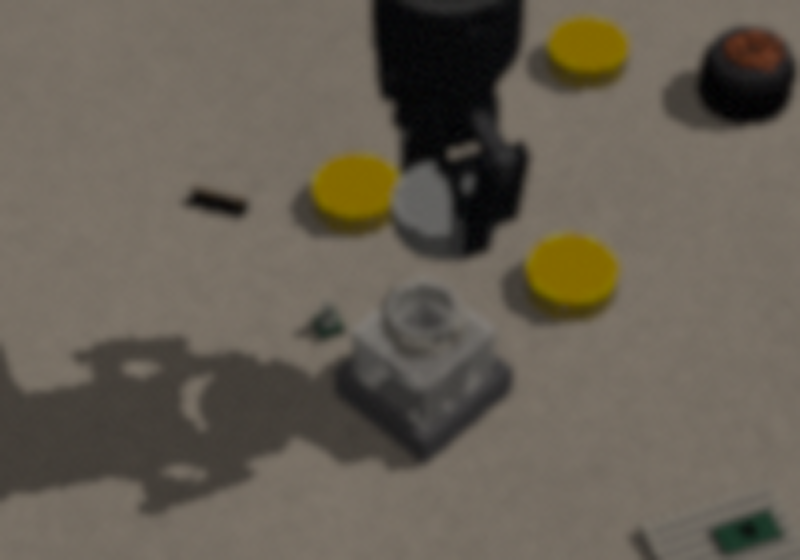

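Call:
{"api": "send_rows", "payload": {"series": "0.04 .007 .012 .0045 -.1 .1 0; 0.04 .0065 .01 .004 -.1 .1 0; 0.04 .004 .008 .0025 -.1 .1 0; 0.04 0 0 0 0 0 0; 0.04 0 0 0 0 0 0"}}

```text
clock: 36.1
tool_pos: [0.5736, -0.042, 0.0997]
eef_rot: [-90.2, 0.1, -90.1]
force: [-0.5, 0.1, 0.3]
width: 0.0575
```

```bash
python3 - <<'E'
from plan import *
st();
plan([(.5755,-.0437,.090,-90,.04,2,.015)])
E
```

```text
36.1 [ 0.5736 -0.042   0.0997] [-90.2   0.1 -90.1] F [-0.5  0.1  0.3] w 0.0575 q [-12.   3. 105.   0.  72. -12.]
0.04 0.0017 0.0097 0.0019 0.2 -.1 -.1; 0.04 0 0 0 0 0 0; 0.04 0 0 0 0 0 0; 0.04 0 0 0 0 0 0; 0.04 0 0 0 0 0 0
```

Call:
{"api": "send_rows", "payload": {"series": "0.04 .0015 .004 .002 .2 0 -.1; 0.04 0 .004 0 0 0 0; 0.04 0 0 0 0 0 0; 0.04 0 0 0 0 0 0; 0.04 0 0 0 0 0 0"}}

```text
clock: 36.6
tool_pos: [0.5761, -0.0435, 0.0915]
eef_rot: [-90.0, 0.0, -90.1]
force: [-0.9, 0.1, -0.3]
width: 0.0575
```

```bash
python3 - <<'E'
from plan import *
st();
plan([(.5755,-.0437,.080,-90,.04,2,.015)])
E
```

```text
36.6 [ 0.5761 -0.0435  0.0915] [-90.    0.  -90.1] F [-0.9  0.1 -0.3] w 0.0575 q [-12.   4. 105.   0.  71. -12.]
0.04 0.0002 0.0115 -.0006 0 -.1 -0; 0.04 0 0 0 0 0 0; 0.04 0 0 0 0 0 0; 0.04 0 0 0 0 0 0; 0.04 0 0 0 0 0 0
```

Call:
{"api": "send_rows", "payload": {"series": "0.04 0 .003 -.0005 0 0 0; 0.04 0 .003 0 0 0 0; 0.04 0 .002 0 0 0 0; 0.04 0 .001 0 0 0 0; 0.04 0 0 0 0 0 0"}}

```text
clock: 37.1
tool_pos: [0.5757, -0.0434, 0.0822]
eef_rot: [-89.9, 0.0, -90.1]
force: [-0.5, -0.0, -1.2]
width: 0.0574
```

Call:
{"api": "send_rows", "payload": {"series": "0.04 0 .001 0 0 0 0; 0.04 0 .001 0 0 0 0; 0.04 0 .001 0 0 0 0; 0.04 0 0 0 0 0 0; 0.04 0 0 0 0 0 0"}}

```text
clock: 37.6
tool_pos: [0.5765, -0.0435, 0.081]
eef_rot: [-89.8, -0.0, -90.1]
force: [-0.3, -0.4, -0.7]
width: 0.0573
```

```bash
python3 - <<'E'
from plan import *
st()
E
```

```text
37.6 [ 0.5765 -0.0435  0.081 ] [-89.8  -0.  -90.1] F [-0.3 -0.4 -0.7] w 0.0573 q [-12.   5. 106.   0.  69. -12.]
```

Call:
{"api": "send_rows", "payload": {"series": "0.04 0 .0015 0 0 0 0; 0.04 0 .0015 0 0 0 0; 0.04 0 .0015 0 0 0 0; 0.04 0 .0015 0 0 0 0; 0.04 0 0 0 0 0 0"}}

```text
clock: 38.1
tool_pos: [0.5771, -0.0436, 0.0811]
eef_rot: [-89.9, -0.0, -90.0]
force: [0.1, -0.2, -0.5]
width: 0.0575
```

```bash
python3 - <<'E'
from plan import *
st()
E
```

```text
38.1 [ 0.5771 -0.0436  0.0811] [-89.9  -0.  -90. ] F [ 0.1 -0.2 -0.5] w 0.0575 q [-12.   5. 106.  -0.  70. -12.]
```

Call:
{"api": "send_rows", "payload": {"series": "0.04 0 .003 -.001 0 0 0; 0.04 0 .003 -.001 0 0 0; 0.04 0 0 0 0 0 0; 0.04 0 0 0 0 0 0; 0.04 0 0 0 0 0 0"}}

```text
clock: 38.6
tool_pos: [0.5776, -0.0439, 0.0807]
eef_rot: [-89.7, -0.1, -90.0]
force: [-1.9, -0.0, 3.1]
width: 0.0575
```

```bash
python3 - <<'E'
from plan import *
st()
E
```

```text
38.6 [ 0.5776 -0.0439  0.0807] [-89.7  -0.1 -90. ] F [-1.9 -0.   3.1] w 0.0575 q [-12.   5. 106.   0.  69. -12.]
```

Call:
{"api": "send_rows", "payload": {"series": "0.04 0 .003 -.001 0 -5 0; 0.04 0 .003 0 0 -5 0; 0.04 0 .003 0 0 -5 0; 0.04 0 .003 0 0 -5 0; 0.04 0 .003 0 0 -5 0"}}

```text
clock: 39.1
tool_pos: [0.5793, -0.0439, 0.078]
eef_rot: [-89.7, -0.1, -64.3]
force: [-11.8, 1.9, 22.9]
width: 0.0574
```

```bash
python3 - <<'E'
from plan import *
st()
E
```

```text
39.1 [ 0.5793 -0.0439  0.078 ] [-89.7  -0.1 -64.3] F [-11.8   1.9  22.9] w 0.0574 q [-12.   5. 106.   0.  69. -37.]
```

Call:
{"api": "send_rows", "payload": {"series": "0.04 -.0015 0 -.003 0 0 0; 0.04 0 0 0 0 0 0; 0.04 0 0 0 0 0 0; 0.04 0 0 0 0 0 0; 0.04 0 0 0 0 0 0"}}

```text
clock: 39.6
tool_pos: [0.5763, -0.0438, 0.0782]
eef_rot: [-89.7, -0.1, -64.3]
force: [-1.2, 0.6, 3.9]
width: 0.0578
```

```bash
python3 - <<'E'
from plan import *
st()
plan([(.5757,-.0437,.078,None,.04,2,.015)])
E
```

```text
39.6 [ 0.5763 -0.0438  0.0782] [-89.7  -0.1 -64.3] F [-1.2  0.6  3.9] w 0.0578 q [-12.   5. 106.   0.  69. -38.]
0.04 -.0004 0.0002 -.0005 -.3 0 0.1; 0.04 0 0 0 0 0 0; 0.04 0 0 0 0 0 0; 0.04 0 0 0 0 0 0; 0.04 0 0 0 0 0 0
```

Call:
{"api": "send_rows", "payload": {"series": "0.04 -.0003 .0015 -.0006 0 -5 0; 0.04 -.0003 .0015 -.0006 0 -5 0; 0.04 -.0003 .0015 -.0006 0 -5 0; 0.04 -.0003 .0015 -.0006 0 -5 0; 0.04 -.0003 .0015 -.0006 0 0 0"}}

```text
clock: 40.1
tool_pos: [0.5788, -0.0446, 0.0783]
eef_rot: [-89.3, -0.7, -43.6]
force: [-3.3, 2.4, 9.4]
width: 0.0578
```

```bash
python3 - <<'E'
from plan import *
st()
plan([(.5757,-.0437,.078,None,.04,2,.015)])
E
```

```text
40.1 [ 0.5788 -0.0446  0.0783] [-89.3  -0.7 -43.6] F [-3.3  2.4  9.4] w 0.0578 q [-12.   5. 106.   0.  68. -58.]
0.04 -.0029 0.0002 -.0015 -.7 -.1 0.7; 0.04 0 0 0 0 0 0; 0.04 0 0 0 0 0 0; 0.04 0 0 0 0 0 0; 0.04 0 0 0 0 0 0
```

Call:
{"api": "send_rows", "payload": {"series": "0.04 -.003 0 -.0015 -.7 0 .7; 0.04 -.0005 .0015 -.0005 0 -5 0; 0.04 -.0005 .0015 -.0005 0 -5 0; 0.04 -.0005 .0015 -.0005 0 -5 0; 0.04 -.0005 .0015 -.0005 0 0 0"}}

```text
clock: 40.6
tool_pos: [0.578, -0.0447, 0.0777]
eef_rot: [-89.8, -0.6, -28.0]
force: [-2.8, 1.8, 8.5]
width: 0.0573
```

```bash
python3 - <<'E'
from plan import *
st()
plan([(.5757,-.0437,.078,None,.04,2,.015)])
E
```

```text
40.6 [ 0.578  -0.0447  0.0777] [-89.8  -0.6 -28. ] F [-2.8  1.8  8.5] w 0.0573 q [-12.   5. 106.   0.  69. -74.]
0.04 -.0025 -.0003 -.0002 -.2 0 0.6; 0.04 0 0 0 0 0 0; 0.04 0 0 0 0 0 0; 0.04 0 0 0 0 0 0; 0.04 0 0 0 0 0 0
```

Call:
{"api": "send_rows", "payload": {"series": "0.04 -.003 0 0 -.2 0 .6; 0.04 -.0006 .0015 -.0003 0 -4 0; 0.04 -.0006 .0015 -.0003 0 -4 0; 0.04 -.0006 .0015 -.0003 0 -4 0; 0.04 -.0006 .0015 0 0 0 0"}}

```text
clock: 41.1
tool_pos: [0.5765, -0.0441, 0.0727]
eef_rot: [-89.9, -0.5, -15.7]
force: [2.6, -0.3, -0.3]
width: 0.0578
```

```bash
python3 - <<'E'
from plan import *
st()
plan([(.5757,-.0437,.078,None,.04,2,.015)])
E
```

```text
41.1 [ 0.5765 -0.0441  0.0727] [-89.9  -0.5 -15.7] F [ 2.6 -0.3 -0.3] w 0.0578 q [-12.   5. 106.   0.  68. -86.]
0.04 -.0008 -.0053 0.0002 -.1 0 0.5; 0.04 0 0 0 0 0 0; 0.04 0 0 0 0 0 0; 0.04 0 0 0 0 0 0; 0.04 0 0 0 0 0 0
```

Call:
{"api": "send_rows", "payload": {"series": "0.04 0 .0025 0 -.1 0 .5; 0.04 0 .0025 0 0 0 0; 0.04 0 .002 0 0 0 0; 0.04 0 0 0 0 0 0; 0.04 0 0 0 0 0 0"}}

```text
clock: 41.6
tool_pos: [0.5767, -0.0438, 0.0713]
eef_rot: [-90.1, 0.4, -16.0]
force: [0.8, -0.7, 1.8]
width: 0.0576
```

```bash
python3 - <<'E'
from plan import *
st()
plan([(.5757,-.0437,.071,None,.04,2,.015)])
E
```

```text
41.6 [ 0.5767 -0.0438  0.0713] [-90.1   0.4 -16. ] F [ 0.8 -0.7  1.8] w 0.0576 q [-12.   6. 106.  -0.  69. -86.]
0.04 -.001 0.0003 -.0002 0.1 0 -.4; 0.04 0 0 0 0 0 0; 0.04 0 0 0 0 0 0; 0.04 0 0 0 0 0 0; 0.04 0 0 0 0 0 0
```

Call:
{"api": "send_rows", "payload": {"series": "0.04 -.001 .001 0 0 5 0; 0.04 -.0005 .001 0 0 5 0; 0.04 -.0005 .001 0 0 5 0; 0.04 -.0005 .001 0 0 5 0; 0.04 -.0005 .001 0 0 5 0"}}

```text
clock: 42.1
tool_pos: [0.5771, -0.0426, 0.0701]
eef_rot: [-90.1, 0.1, -42.2]
force: [1.3, -1.2, 2.9]
width: 0.0576
```

```bash
python3 - <<'E'
from plan import *
st(); print(telemetry.observe()['moment'])
plan([(.5757,-.0437,.071,None,.04,2,.015)])
E
```

```text
42.1 [ 0.5771 -0.0426  0.0701] [-90.1   0.1 -42.2] F [ 1.3 -1.2  2.9] w 0.0576 q [-12.   6. 106.  -0.  69. -59.]
[-0.15712975 -0.37671182  0.05090987]
0.04 -.0003 -.0009 -.0017 0.1 0 -.1; 0.04 0 0 0 0 0 0; 0.04 0 0 0 0 0 0; 0.04 0 0 0 0 0 0; 0.04 0 0 0 0 0 0
```

Call:
{"api": "send_rows", "payload": {"series": "0.04 -.0003 .0015 -.001 0 5 0; 0.04 -.0005 .0015 -.0003 0 5 0; 0.04 -.0004 .0015 -.0004 0 5 0; 0.04 -.0003 .0015 -.0005 0 5 0; 0.04 -.0002 .0015 -.0006 0 5 0"}}

```text
clock: 42.6
tool_pos: [0.578, -0.0432, 0.0673]
eef_rot: [-89.7, -0.2, -68.4]
force: [-0.6, -0.8, 8.7]
width: 0.0579
```

```bash
python3 - <<'E'
from plan import *
st(); print(telemetry.observe()['moment'])
plan([(.5757,-.0437,.068,None,.04,2,.015)])
E
```

```text
42.6 [ 0.578  -0.0432  0.0673] [-89.7  -0.2 -68.4] F [-0.6 -0.8  8.7] w 0.0579 q [-12.   6. 106.  -0.  68. -33.]
[-0.20487814  0.06452595  0.06448285]
0.04 -.0004 -.0007 -.0023 -.3 0 0.2; 0.04 0 0 0 0 0 0; 0.04 0 0 0 0 0 0; 0.04 0 0 0 0 0 0; 0.04 0 0 0 0 0 0
```

Call:
{"api": "send_rows", "payload": {"series": "0.04 -.0004 .0005 -.002 0 4 0; 0.04 -.0002 .0005 -.0005 0 4 0; 0.04 0 .0005 -.0005 0 4 0; 0.04 0 .0005 -.0005 0 4 0; 0.04 0 0 0 0 0 0"}}

```text
clock: 43.1
tool_pos: [0.5762, -0.0441, 0.0674]
eef_rot: [-89.6, -0.3, -84.8]
force: [0.7, -1.6, 2.1]
width: 0.0576
```

```bash
python3 - <<'E'
from plan import *
st(); print(telemetry.observe()['moment'])
plan([(.5757,-.0437,.068,None,.04,2,.015)])
E
```

```text
43.1 [ 0.5762 -0.0441  0.0674] [-89.6  -0.3 -84.8] F [ 0.7 -1.6  2.1] w 0.0576 q [-12.   5. 106.  -0.  68. -17.]
[-0.25848163 -0.05712204  0.98468645]
0.04 -.0005 -.0006 -.0005 -.4 0.1 0.3; 0.04 0 0 0 0 0 0; 0.04 0 0 0 0 0 0; 0.04 0 0 0 0 0 0; 0.04 0 0 0 0 0 0
```

Call:
{"api": "send_rows", "payload": {"series": "0.04 0 0 0 0 0 0; 0.04 0 -.004 0 0 0 0; 0.04 0 -.008 0 0 0 0; 0.04 0 -.012 0 0 0 0; 0.04 0 -.012 0 0 0 0", "force": 90}}

```text
clock: 43.6
tool_pos: [0.5718, -0.0434, 0.0836]
eef_rot: [-89.7, -0.3, -84.4]
force: [12.2, -3.0, -17.6]
width: 0.0561
```

```bash
python3 - <<'E'
from plan import *
st(); print(telemetry.observe()['moment'])
plan([(.5757,-.0437,.15,None,.04,0,.025),(.532,.28,.15,None,.04,2,.03)])
E
```

```text
43.6 [ 0.5718 -0.0434  0.0836] [-89.7  -0.3 -84.4] F [ 12.2  -3.  -17.6] w 0.0561 q [-12.   4. 106.  -0.  69. -17.]
[-0.3550477  -2.79771495  0.58973652]
0.04 0.0003 -.022 0.0014 -.1 0 0.1; 0.04 0.0003 -.022 0.0014 -.1 0 0.1; 0.04 0.0003 -.022 0.0013 -.1 0 0.1; 0.04 -.03 0 -.0011 0 0 0; 0.04 -.03 0 -.0011 0 0 0
0.04 -.03 0 -.0011 0 0 0; 0.04 -.03 0 -.0011 0 0 0; 0.04 -.03 0 -.0011 0 0 0; 0.04 -.03 0 -.0011 0 0 -0; 0.04 -.03 0 -.0011 0 0 0
0.04 -.03 0 -.0011 0 0 0; 0.04 -.03 0 -.0011 0 0 0; 0.04 -.03 0 -.0011 0 0 0; 0.04 -.0193 0 -.0007 0 0 0; 0.04 0 0 0 0 0 0
0.04 0 0 0 0 0 0; 0.04 0 0 0 0 0 0; 0.04 0 0 0 0 0 0; 0.04 0 0 0 0 0 0; 0.04 0 0 0 0 0 0
```

Call:
{"api": "send_rows", "payload": {"series": "0.04 0 0 .004 0 0 0; 0.04 0 0 0 0 0 0; 0.04 0 -.012 .002 0 0 0; 0.04 0 -.012 .002 0 0 0; 0.04 0 -.012 .002 0 0 0"}}

```text
clock: 44.1
tool_pos: [0.5757, -0.0413, 0.113]
eef_rot: [-90.6, 0.0, -84.6]
force: [0.4, -0.3, -4.6]
width: 0.0561
```

```bash
python3 - <<'E'
from plan import *
st(); print(telemetry.observe()['moment'])
E
```

```text
44.1 [ 0.5757 -0.0413  0.113 ] [-90.6   0.  -84.6] F [ 0.4 -0.3 -4.6] w 0.0561 q [-11.   3. 104.  -0.  73. -17.]
[ 0.02497887 -0.00590613 -0.01327714]
```

Call:
{"api": "send_rows", "payload": {"series": "0.04 0 -.02 0 .3 0 0; 0.04 -.005 -.015 .001 .2 0 0; 0.04 -.012 -.005 0 0 0 0; 0.04 -.02 0 -.001 0 0 0; 0.04 -.025 0 -.001 0 0 0"}}

```text
clock: 44.6
tool_pos: [0.5708, 0.0219, 0.1608]
eef_rot: [-89.8, 0.1, -85.0]
force: [-0.5, 0.9, -4.2]
width: 0.056
```

Call:
{"api": "send_rows", "payload": {"series": "0.04 -.03 0 -.001 0 0 0; 0.04 -.03 0 -.001 0 0 0; 0.04 -.03 0 -.001 0 0 0; 0.04 -.03 0 -.001 0 0 0; 0.04 -.03 0 -.001 0 0 0"}}

```text
clock: 45.1
tool_pos: [0.5493, 0.1805, 0.1624]
eef_rot: [-89.9, 0.2, -85.1]
force: [-0.1, 0.2, -4.9]
width: 0.0563
```

```bash
python3 - <<'E'
from plan import *
st()
plan([(.532,.28,.15,None,.04,2,.025)])
E
```

```text
45.1 [0.5493 0.1805 0.1624] [-89.9   0.2 -85.1] F [-0.1  0.2 -4.9] w 0.0563 q [ 11.  -0. 103.   0.  78.   6.]
0.04 -.02 0.0026 -.0018 0 0 -0; 0.04 -.02 0.0026 -.0018 0 0 -0; 0.04 -.02 0.0025 -.0018 0 0 -0; 0.04 -.02 0.0025 -.0017 0 0 -0; 0.04 -.0131 0.0016 -.0011 0 0 -0
0.04 0 0 0 0 0 0; 0.04 0 0 0 0 0 0; 0.04 0 0 0 0 0 0; 0.04 0 0 0 0 0 0; 0.04 0 0 0 0 0 0
```

Call:
{"api": "send_rows", "payload": {"series": "0.04 -.024 .003 -.002 0 0 0; 0.04 -.022 .003 -.002 0 0 0; 0.04 -.02 .003 -.002 0 0 0; 0.04 -.014 .003 -.001 0 0 0; 0.04 -.006 0 0 0 0 0"}}

```text
clock: 45.6
tool_pos: [0.5295, 0.2765, 0.1509]
eef_rot: [-90.1, 0.4, -84.8]
force: [0.2, 0.3, -4.3]
width: 0.0563
```

Call:
{"api": "send_rows", "payload": {"series": "0.04 0 0 0 0 0 0; 0.04 0 0 0 0 0 0; 0.04 0 0 0 0 0 0; 0.04 0 0 0 0 0 0; 0.04 0 0 0 0 0 0"}}

```text
clock: 46.1
tool_pos: [0.5299, 0.275, 0.1513]
eef_rot: [-90.1, 0.3, -84.9]
force: [-0.4, 0.4, -5.0]
width: 0.0563
```

```bash
python3 - <<'E'
from plan import *
st()
im=cap('scene')[0]; a=cv2.resize(im[110:260,340:540],None,fx=4,fy=4,interpolation=cv2.INTER_CUBIC)
cv2.imwrite('pics/h1.png',cv2.cvtColor(a,cv2.COLOR_RGB2BGR))
plan([(.532,.28,.09,None,.04,2,.015)])
E
```

```text
46.1 [0.5299 0.275  0.1513] [-90.1   0.3 -84.9] F [-0.4  0.4 -5. ] w 0.0563 q [ 20.   3. 101.   0.  77.  15.]
0.04 -.0009 0.0123 0.0005 0 0 -.1; 0.04 -.0009 0.0123 0.0005 0 0 -.1; 0.04 -.0009 0.0123 0.0005 0 0 -.1; 0.04 -.0009 0.0123 0.0005 0 0 -.1; 0.04 -.0006 0.008 0.0003 0 0 -.1
0.04 0 0 0 0 0 0; 0.04 0 0 0 0 0 0; 0.04 0 0 0 0 0 0; 0.04 0 0 0 0 0 0; 0.04 0 0 0 0 0 0
```

View pics/h1.png

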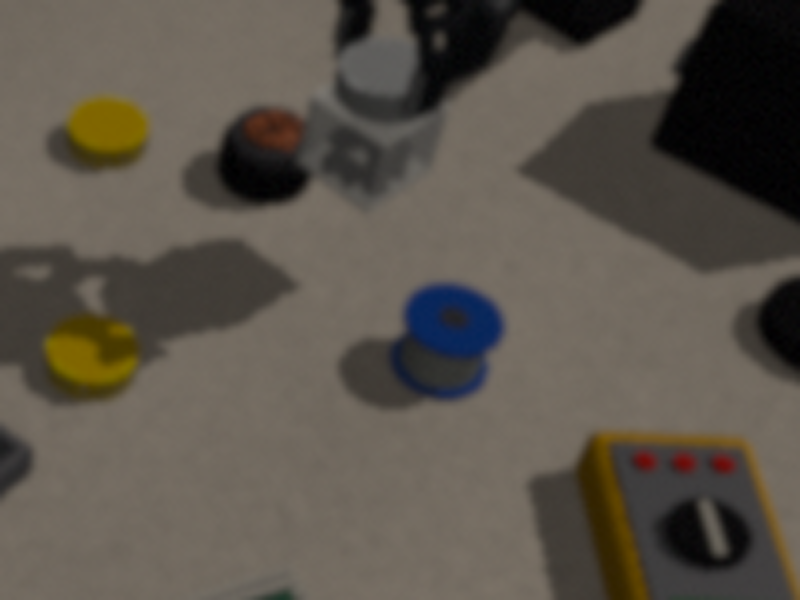

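Call:
{"api": "send_rows", "payload": {"series": "0.04 -.001 .012 0 0 0 0; 0.04 -.001 .014 0 0 0 0; 0.04 -.001 .014 0 0 0 0; 0.04 -.001 .014 0 0 0 0; 0.04 -.001 .01 0 0 0 0"}}

```text
clock: 46.65
tool_pos: [0.5299, 0.2801, 0.0825]
eef_rot: [-90.0, 0.3, -85.0]
force: [-0.7, 0.7, -4.2]
width: 0.0562
```

Call:
{"api": "send_rows", "payload": {"series": "0.04 0 .004 0 0 0 0; 0.04 0 0 0 0 0 0; 0.04 0 0 0 0 0 0; 0.04 0 0 0 0 0 0; 0.04 0 0 0 0 0 0"}}

```text
clock: 47.15
tool_pos: [0.5286, 0.28, 0.0756]
eef_rot: [-90.2, 0.3, -84.9]
force: [0.6, -0.1, -3.9]
width: 0.0559
```

```bash
python3 - <<'E'
from plan import *
st()
plan([(.532,.28,.064,None,.04,2,.015)])
E
```

```text
47.15 [0.5286 0.28   0.0756] [-90.2   0.3 -84.9] F [ 0.6 -0.1 -3.9] w 0.0559 q [ 21.   8. 103.   0.  69.  15.]
0.04 0.0003 0.0116 0.0034 0.2 -.1 -.3; 0.04 0 0 0 0 0 0; 0.04 0 0 0 0 0 0; 0.04 0 0 0 0 0 0; 0.04 0 0 0 0 0 0
```

Call:
{"api": "send_rows", "payload": {"series": "0.04 0 .003 .003 0 0 0; 0.04 0 .003 0 0 0 0; 0.04 0 .002 0 0 0 0; 0.04 0 .001 0 0 0 0; 0.04 0 0 0 0 0 0"}}

```text
clock: 47.65
tool_pos: [0.5331, 0.2806, 0.0676]
eef_rot: [-90.1, 0.3, -84.9]
force: [-0.7, -0.0, -4.5]
width: 0.0563
```

Call:
{"api": "send_rows", "payload": {"series": "0.04 0 .002 0 0 0 0; 0.04 0 .002 0 0 0 0; 0.04 0 0 0 0 0 0; 0.04 0 0 0 0 0 0; 0.04 0 0 0 0 0 0"}}

```text
clock: 48.15
tool_pos: [0.534, 0.2812, 0.0647]
eef_rot: [-89.9, 0.4, -84.9]
force: [-0.5, 0.1, -3.2]
width: 0.056
```

```bash
python3 - <<'E'
from plan import *
st()
E
```

```text
48.15 [0.534  0.2812 0.0647] [-89.9   0.4 -84.9] F [-0.5  0.1 -3.2] w 0.056 q [ 21.   9. 103.   0.  68.  15.]
```

Call:
{"api": "send_rows", "payload": {"series": "0.04 0 .002 0 0 0 0; 0.04 0 .002 0 0 0 0; 0.04 0 0 0 0 0 0; 0.04 0 0 0 0 0 0; 0.04 0 0 0 0 0 0"}}

```text
clock: 48.65
tool_pos: [0.5349, 0.2818, 0.0645]
eef_rot: [-89.9, 0.4, -84.9]
force: [-1.1, -0.0, -0.9]
width: 0.0561
```

```bash
python3 - <<'E'
from plan import *
st()
E
```

```text
48.65 [0.5349 0.2818 0.0645] [-89.9   0.4 -84.9] F [-1.1 -0.  -0.9] w 0.0561 q [ 21.   9. 103.   0.  68.  15.]
```

Call:
{"api": "send_rows", "payload": {"series": "0.06 0 0 0 0 0 0; 0.07 0 0 0 0 0 0; 0.085 0 0 0 0 0 0; 0.085 0 0 0 0 0 0; 0.085 0 0 0 0 0 0", "force": 40}}

```text
clock: 49.15
tool_pos: [0.5364, 0.2821, 0.0656]
eef_rot: [-89.7, 0.4, -84.9]
force: [-0.1, -0.1, -0.0]
width: 0.085
```

Call:
{"api": "send_rows", "payload": {"series": "0.085 0 -.01 0 0 0 0; 0.085 0 -.02 0 0 0 0; 0.085 0 -.03 0 0 0 0; 0.085 0 -.035 0 0 0 0; 0.085 0 -.03 0 0 0 0"}}

```text
clock: 49.65
tool_pos: [0.5326, 0.2798, 0.1908]
eef_rot: [-90.3, 0.3, -84.9]
force: [-0.1, -0.3, -0.2]
width: 0.0847
```

Call:
{"api": "send_rows", "payload": {"series": "0.085 .03 -.01 0 0 0 0; 0.085 .04 0 0 0 0 0; 0.085 .045 0 0 0 0 0; 0.085 .045 0 0 0 0 0; 0.085 .045 0 0 0 0 0"}}

```text
clock: 50.15
tool_pos: [0.556, 0.0757, 0.2145]
eef_rot: [-89.0, 0.5, -84.3]
force: [1.8, 0.3, 0.7]
width: 0.085
```

Call:
{"api": "send_rows", "payload": {"series": "0.085 .045 0 0 0 0 0; 0.085 .045 0 0 0 0 0; 0.085 .03 0 0 0 0 0; 0.085 0 0 0 0 0 0; 0.085 0 0 0 0 0 0"}}

```text
clock: 50.65
tool_pos: [0.5686, -0.0541, 0.2193]
eef_rot: [-88.6, 0.3, -84.7]
force: [0.9, 0.2, -0.3]
width: 0.0847
```

```bash
python3 - <<'E'
from plan import *
st()
im,d,m=cap('top'); W=world(d,m); z=W[...,2]
for n,c,lo,hi in(('lid',(.533,.28),.072,.095),('shoulder',(.533,.28),.05,.066),('reel',(.632,.2815),.038,.052),('cleaner',(.432,.278),.038,.052)):
    k=(np.hypot(W[...,0]-c[0],W[...,1]-c[1])<.05)&(z>lo)&(z<hi); w=W[k]
    q=cv2.minAreaRect(w[:,:2].astype(np.float32)) if len(w)>3 else None
    print(n,k.sum(),w.mean(0).round(4),np.median(w[:,2]).round(4),w[:,2].std().round(4),np.round(q[0],4),np.round(q[1],4))
b=cap('scene')[0]
a=cv2.resize(im[140:310,130:330],(560,476),interpolation=cv2.INTER_CUBIC); b=cv2.resize(b[110:240,380:480],(366,476),interpolation=cv2.INTER_CUBIC)
cv2.imwrite('pics/f.png',cv2.cvtColor(np.hstack([a[:,:430],b]),cv2.COLOR_RGB2BGR))
E
```

```text
50.65 [ 0.5686 -0.0541  0.2193] [-88.6   0.3 -84.7] F [ 0.9  0.2 -0.3] w 0.0847 q [-13.  -5. 101.   1.  82. -19.]
lid 532 [0.5334 0.2818 0.081 ] 0.0812 0.0024 [0.5342 0.2828] [0.0606 0.0568]
shoulder 150 [0.5293 0.2697 0.0578] 0.0578 0.0031 [0.5332 0.2826] [0.0601 0.0611]
reel 497 [0.6322 0.2815 0.0443] 0.0444 0.0021 [0.6321 0.2823] [0.0597 0.0607]
cleaner 397 [0.4325 0.278  0.0429] 0.0424 0.0031 [0.4322 0.2787] [0.0546 0.053 ]
```

View pics/f.png

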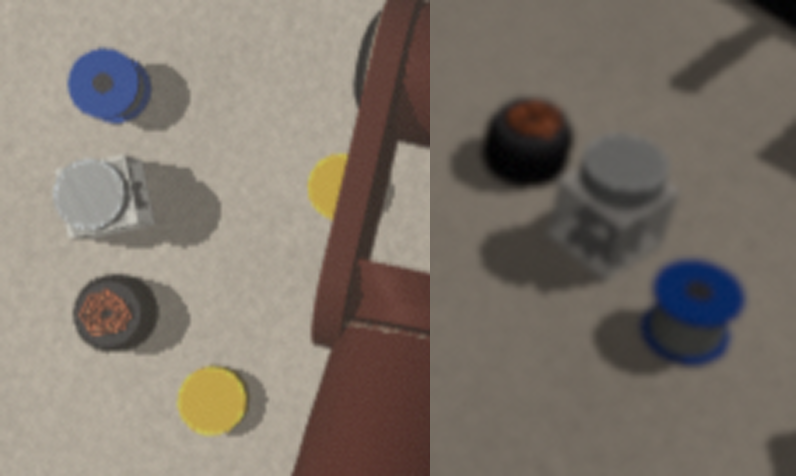

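```bash
python3 -c "
from cell import ticket
print(ticket.job_done())"
```

```text
the job is handed in; nothing more can be done
None
```

The job is done and handed in at about 51 s of robot time; no verdict was reported.

- **Caps:** All six caps found on the bench are in the jar. One was knocked aside mid-run, so my first grasp closed on nothing. I found it again in the top camera and picked it up.
- **Lid:** I turned it back about 75 degrees until it dropped, then forward about 69 degrees to a firm stop at about 1 N m.
- **Jar:** I lifted it out of the holder and stood it upright between the tip cleaner and the reel. While lifting it rubbed the holder wall, with about 12 N sideways and 18 N vertical, until I re-centred it.

| Last check (top camera) | Measured | Wanted |
|---|---|---|
| Lid top above the bench | 81.2 mm (lower edge about 62.2 mm) | lower edge below 63.3 mm |
| Jar centre from the midpoint | about 1.4 mm along, 2.3 mm across | within 15 mm |

The last pictures show the jar upright, with the reel and tip cleaner in place. I did not measure every bystander again at the end. No later measurement or crop showed a bystander moved, but the breadboard, magnifier, flux pot and screwdriver were checked only in passing or not at all.

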